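# Load the swing-bar glue press and clamp the blocks

## Robot

A 6-joint arm with a two-finger parallel gripper is mounted at the origin on a cart in front of the work surface, level with it; the furniture and walls round the work are solid. World frame = base frame: x ahead of the robot, y to its left, z up, the work surface at z = 0. Lengths are in mm, angles in rad, forces in N, time in s.
With the tool pointing down it reaches from about 375 to 925 mm from the base axis. Payload 5.7 kg.
Tool frame: the origin (TCP) lies at the very end of the fingers, on their centre line; the grasp point (between the pads) lies 19 mm behind it; y points along the fingers, z is the direction in which the jaws open and shut, and the axes are right-handed (so a half turn about y gives the same grasp; the last joint's range is limited). The gripper opens to 85 mm and grips with 20 to 120 N. Pads are 22 mm wide; open, the fingers measure 114 mm over their backs; the gripper's body (76 mm by 85 mm) begins 54 mm behind the grasp point. The pads swing forward as they close: fully open they stand 13 mm farther back than shut.
Start: joints at [-1.459, 0.359, 1.51, -0, 1.272, -0.115], TCP at [134.903, -584.606, 231.267] pointing down, gripper open.
Joint ranges: [-2.97, 2.97], [-1.01, 2.36], [0.21, 2.38], [-0.96, 4.11], [0.2, 2.71], [-2.98, 2.98]. Speed limits (rad/s): [2.39, 2.39, 3.14, 3.14, 3.14, 3.14].

## Interface

Orientations are given as a unit quaternion [x, y, z, w].
In Python, from plant import read_state, capture, camera_model, job_done, silhouettes gives the robot as it stands.
- The arm moves only by the tool send_rows, never from a script. Its argument "moves" is text: rows parted by semicolons, each of 4 numbers parted by spaces: the shift along the tool's x, y, z in m, then the turn about the tool's y in rad. In form: tx ty tz spin; .... A call has 1 to 20 rows; each row is the pose to reach, as a shift and turn from the pose commanded when the call began, along the tool's axes at that moment; what a row does not reach only later rows make up. A row lasts 1/10 s, in which the tool goes at most 50 mm and 8.59 degrees, less where a joint would pass 70% of its speed; a pose out of reach is approached as far as the arm can. A call with a gripper value outside its range is refused whole. "hand" is the opening, from 0 (shut) to 1 (fully open), set as the call begins (left out, the last holds). The fingers move at their own pace and stop on an object; the grip force is fixed at half the most. Time passes only in rows, so rows that repeat a pose let the fingers close. It gives the time, the measured TCP pose, the force and the opening at its end, in the units of the state.
- read_state(): the state, without advancing time (a new reading comes with each control period).
- capture(name): name is "side" or "top" or "wrist"; returns (picture, depth): 400x640x3 uint8, red, green, blue; 400x640 float32, mm along the optical axis (not along the pixel's ray), 0 where there is no reading.
- camera_model(name): a dict with "K" (3x3 intrinsics, pixels), "R" (3x3) and "t" (3): a world point X has camera coordinates R X + t. Camera axes: x right, y down, z forward; pixel columns grow to the right and rows downward; lengths in mm; the calibration is good to about 2 mm. The wrist camera is an equidistant fisheye: a pixel r from the principal point sees the ray r / f radians off the axis. A picture is of the moment at which its call begins: read the wrist's pose just before it. camera_model takes no time and is no camera call; for the wrist camera it gives the pose at the moment of the call.
- job_done(): hands the job in, once; it reports no verdict.
Trained networks look in the newest picture that a camera, given by its name, has taken for a name from the list of things; names that differ only in an ending like _2 or _b are one class to them, and where a whole thing is asked for, a point or a joint stands for the part that bears it (a point fixed in the world has none). Each returns a list of dicts, best first, with "confidence" (0 to 1); they miss things now and then, are a little off and sometimes report something else, mostly with a low value. They report only what shows in the picture. A call takes as long as a camera call.
- silhouettes(camera, query): "pixels" (400x640 bool, what is visible of it) and "centre" ([column, row] in pixels, amid what is visible of it).
The state is a dict: "t": time; "joint_pos": joint angles; "qvel": joint speeds; "effort": joint torques, N m; "eef_pos": TCP position; "eef_rot": TCP orientation; "wrist_force": force on the tool from outside, world axes, zero at the start; "ft_torque": the same for the moment, N m; "opening": finger opening in mm.
Only numpy, scipy, OpenCV 4.12 (cv2) and the standard library are available. Lean on these libraries where they do the work, as an engineer would, in place of code of your own. Each camera call takes 0.05 s, during which the arm holds its last target.

## Task

Load the small green glue press: lift its red-balled lever all the way to raise the foot, swing the bar open towards the back, and lay every loose wooden block flat, centred and square on a cork pad of the bed, one block to a pad, pads in any order. Then swing the bar back until its nose rests in the brass catch, lower the lever fully so that the foot presses on the blocks, and let go. Never swing the bar with the foot lowered, and leave the glue tin, the pliers and the spare cork sheet where they are; if something gets knocked out of place on the way, put it right before you finish.

Things in the scene. Friction and masses are not known exactly. Their poses are not given: they have to be found in the camera images.
- lever (a joint): Angle (rad) of the small lever on the head of the bar: 0 = fully down (foot lowered), 0.9 = fully up (foot raised 20 mm); starts down or nearly so. Its axis is level, along the bar. With the bar closed the arm points forward (press -x), 0.35 rad below level at 0 and 0.55 rad above level at 0.9. It stays where it is left (friction, about 3 N at the ball).
- lever_ball (a point): Centre of the red ball, 20 mm in diameter, at the end of the lever, 75 mm from the pivot; about 97 mm above the bench when down and 162 mm when up. Can be pinched from above, fingers closing along the bar. Its frame turns with the lever.
- lever_pivot (a point): Pivot of the lever, in the grey head on top of the bar, 123 mm above the bench, 110 mm along the bar from its hinge. The cheeks of the head reach 132 mm above the bench and 26 mm forward of the pivot.
- bar (a joint): Angle (rad) of the green swing bar about its upright hinge: 0 = closed, nose resting in the catch (a stop); grows as the nose swings to the back (press +x, counter-clockwise from above), stop at 1.75. Starts closed or a little ajar. Stays where it is left (about 2 N at the knob). 370 mm long, 26 mm wide, 81 to 99 mm above the bench. Open it to about 1.25 or more to load.
- bar_hinge (a point): Point on the bar's hinge axis, 90 mm above the bench, 190 mm left (press +y) of the press centre; the hub, 38 mm across, reaches 102 mm. Under the bar, centred 190 mm from the hinge, hangs the foot, 200 mm long, 40 mm wide; its sprung rubber sole is 41 mm above the bench with the lever down (it yields and rests on the blocks), 61 mm with the lever up.
- bar_knob (a point): Middle of the upright black knob on the bar, 16 mm in diameter, 205 mm from the hinge, 122 mm above the bench; it reaches from 105 to 142 mm above the bench. Pinch it from above to swing the bar. Its frame turns with the bar; at bar angle 0 it has the axes of the press.
- pad_left (a point): Centre, on the bed surface (12 mm above the bench), of the left (press +y) of three flush cork pads, each 118 mm along press x and 63 mm along press y, 83 mm apart along press y. This frame's x is press x (away from the robot, the pads' long direction), y is press y, z up.
- pad_middle (a point): Same for the middle pad, at the centre of the press. The press, fixed to the bench, measures 160 (x) by 410 mm (y); hinge post, 40 mm across, at press y = +190 mm; catch post, 36 x 28 mm, with a brass catch up to 100 mm above the bench, at press y = -171 mm. Same axes as the left pad's frame.
- pad_right (a point): Same for the right (press -y) pad.
- block_1_center (a point): Centre of a loose wooden block, 56 mm (its x) by 110 mm (its y) by 32 mm high, 0.12 kg, lying flat on the bench at the start; grasp it across its 56 mm. On a pad its long side runs along the pad's long side and its centre is 28 mm above the bench. May be absent (None): two or three blocks are there.
- block_2_center (a point): Centre of a loose wooden block, 56 mm (its x) by 110 mm (its y) by 32 mm high, 0.12 kg, lying flat on the bench at the start; grasp it across its 56 mm. On a pad its long side runs along the pad's long side and its centre is 28 mm above the bench. May be absent (None): two or three blocks are there.
- block_3_center (a point): Centre of a loose wooden block, 56 mm (its x) by 110 mm (its y) by 32 mm high, 0.12 kg, lying flat on the bench at the start; grasp it across its 56 mm. On a pad its long side runs along the pad's long side and its centre is 28 mm above the bench. May be absent (None): two or three blocks are there.
- glue_tin: Bystander: green glue tin, 66 mm across, 60 mm high, origin at the centre of its underside. Leave alone.
- nose_pliers: Bystander: long-nose pliers with blue grips, 63 x 152 x 13 mm, origin at the centre of the underside. Leave alone.
- cork_sheet: Bystander: cork sheet 50 x 100 x 9 mm, origin at the centre of the underside. Leave alone.

How it is judged (in metres and radians):
On the way, in this order (a step that is already met when the one before it is completed fails the run):
1. the lever is lifted fully, raising the foot (value of joint lever above 0.7 rad and value of joint bar below 0.5 rad), for 0.2 s.
2. the bar is swung open with the foot raised (value of joint bar above 1.1 rad and value of joint lever above 0.6 rad), for 0.2 s.
3. every block lies on a pad while the bar is open (value of joint bar above 0.9 rad and (horizontal distance between block_1_center and pad_left below 0.015 m or horizontal distance between block_1_center and pad_middle below 0.015 m or horizontal distance between block_1_center and pad_right below 0.015 m) and z of block_1_center in the frame of pad_middle between 0.01 and 0.022 m and angle between the y axis of each of block_1_center, block_2_center, block_3_center and the x axis of pad_middle, either way round below 0.15 rad and (horizontal distance between block_2_center and pad_left below 0.015 m or horizontal distance between block_2_center and pad_middle below 0.015 m or horizontal distance between block_2_center and pad_right below 0.015 m) and z of block_2_center in the frame of pad_middle between 0.01 and 0.022 m and (horizontal distance between block_3_center and pad_left below 0.015 m or horizontal distance between block_3_center and pad_middle below 0.015 m or horizontal distance between block_3_center and pad_right below 0.015 m) and z of block_3_center in the frame of pad_middle between 0.01 and 0.022 m), for 0.3 s.
4. the bar is back in its catch, foot still raised, over the blocks (value of joint bar below 0.06 rad and value of joint lever above 0.6 rad and (horizontal distance between block_1_center and pad_left below 0.015 m or horizontal distance between block_1_center and pad_middle below 0.015 m or horizontal distance between block_1_center and pad_right below 0.015 m) and z of block_1_center in the frame of pad_middle between 0.01 and 0.022 m and angle between the y axis of each of block_1_center, block_2_center, block_3_center and the x axis of pad_middle, either way round below 0.15 rad and (horizontal distance between block_2_center and pad_left below 0.015 m or horizontal distance between block_2_center and pad_middle below 0.015 m or horizontal distance between block_2_center and pad_right below 0.015 m) and z of block_2_center in the frame of pad_middle between 0.01 and 0.022 m and (horizontal distance between block_3_center and pad_left below 0.015 m or horizontal distance between block_3_center and pad_middle below 0.015 m or horizontal distance between block_3_center and pad_right below 0.015 m) and z of block_3_center in the frame of pad_middle between 0.01 and 0.022 m), for 0.2 s.
5. the lever is lowered with the bar in its catch (value of joint bar below 0.06 rad and value of joint lever below 0.12 rad and (horizontal distance between block_1_center and pad_left below 0.015 m or horizontal distance between block_1_center and pad_middle below 0.015 m or horizontal distance between block_1_center and pad_right below 0.015 m) and z of block_1_center in the frame of pad_middle between 0.01 and 0.022 m and angle between the y axis of each of block_1_center, block_2_center, block_3_center and the x axis of pad_middle, either way round below 0.15 rad and (horizontal distance between block_2_center and pad_left below 0.015 m or horizontal distance between block_2_center and pad_middle below 0.015 m or horizontal distance between block_2_center and pad_right below 0.015 m) and z of block_2_center in the frame of pad_middle between 0.01 and 0.022 m and (horizontal distance between block_3_center and pad_left below 0.015 m or horizontal distance between block_3_center and pad_middle below 0.015 m or horizontal distance between block_3_center and pad_right below 0.015 m) and z of block_3_center in the frame of pad_middle between 0.01 and 0.022 m), for 0.2 s.
At the end, for the whole second after the job is handed in: The bar is in its catch (under 0.06 rad), the lever is down (under 0.12 rad), and every block present lies flat within 15 mm of the centre of a cork pad, within 0.15 rad of square, with the foot pressing on it (all of step 5 and contact force between foot and block_1 above 0.1 N and contact force between foot and block_2 above 0.1 N and contact force between foot and block_3 above 0.1 N); the robot touches nothing.
It fails at once if the bar is swung with the foot lowered (value of joint bar above 0.5 rad and value of joint lever below 0.3 rad).
It fails at once if the glue tin is disturbed (moved over 4 cm) (distance of glue_tin from where it was at the start of the episode above 0.04 m).
It fails at once if the long-nose pliers is disturbed (moved over 4 cm) (distance of nose_pliers from where it was at the start of the episode above 0.04 m).
It fails at once if the spare cork sheet is disturbed (moved over 4 cm) (distance of cork_sheet from where it was at the start of the episode above 0.04 m).
Of block_1, block_2, block_3 only 2 to 3 are there at a start; the rules pass over those that are not, and their reading is None.
At some moment in a run one of block_1, block_2, block_3 may be knocked a few centimetres aside while the robot is not near it.
Once in a run the grip may slacken for a moment while it holds something.
It also fails if it takes over 210 s, if anything falls off the work surface, if the arm or the gripper's body presses on something with over 40 N, if the wrist force passes 120 N, or if a joint passes its speed limit or range.

## Working session

There is one attempt and no reset: what is moved stays moved. The work goes in short steps, Python scripts to look and compute and a tool call to move; the robot and the scene stay as the last step left them, time stands still between calls to the robot, and variables do not carry over. Pictures are saved under pics/ and viewed, and the job is handed in when it is done.

Besides the shell and the picture viewer there is one more tool, called after ">>>" by a JSON object that holds its "fn" and its "kwargs". send_rows: Moves the arm, as the interface text tells. Its arguments: {"type":"object","properties":{"moves":{"type":"string"},"hand":{"type":"number"}},"required":["moves"]}

```bash
ls; mkdir -p pics; python3 - <<'E'
from plant import *
import cv2
s=read_state();print(s)
for n in ("side","top","wrist"):
    p,d=capture(n);cv2.imwrite(f"pics/{n}0.png",p[:,:,::-1]);m=camera_model(n);print(n,m)
E
```

```text
pics
{'t': 0.0, 'joint_pos': array([-1.45910704e+00,  3.59501641e-01,  1.51145803e+00,  2.09281285e-05,
        1.27252360e+00, -1.15096200e-01]), 'qvel': array([ 1.08361302e-03,  7.19954333e-05, -2.29969964e-04,  1.86662032e-04,
       -1.08538957e-03,  7.57282973e-04]), 'effort': array([ 1.53043489e-03, -5.27611971e+01, -2.78618664e+01, -1.63492405e-04,
        1.33242985e-02,  1.78393390e-05]), 'eef_pos': array([ 134.83117584, -583.93363211,  230.44586724]), 'eef_rot': array([-0.07999865,  0.70323405, -0.7018972 ,  0.08001507]), 'wrist_force': array([ 0.12782239, -0.6794817 ,  0.05730197]), 'ft_torque': array([0.06535025, 0.00989957, 0.04557022]), 'opening': 85.1210156703563}
side {'K': array([[449.38353081,   0.        , 314.11374571],
       [  0.        , 449.38353081, 198.21019415],
       [  0.        ,   0.        ,   1.        ]]), 'R': array([[-0.9522191 , -0.30531655, -0.00778334],
       [-0.15089354,  0.49245694, -0.85715652],
       [ 0.26553703, -0.81502636, -0.5149972 ]]), 't': array([ 461.4560456 ,  285.37058179, 1009.17891655])}
top {'K': array([[472.3530443 ,   0.        , 312.36903834],
       [  0.        , 472.3530443 , 205.11505678],
       [  0.        ,   0.        ,   1.        ]]), 'R': array([[ 0.0083219 , -0.99992325, -0.00917773],
       [-0.99869152, -0.00784783, -0.05053377],
       [ 0.05045786,  0.00958626, -0.99868018]]), 't': array([-200.59516685,  559.16003416, 1507.09868201])}
wrist {'K': array([[309.70691629,   0.        , 321.42845054],
       [  0.        , 309.70691629, 197.5789599 ],
       [  0.        ,   0.        ,   1.        ]]), 'R': array([[ 0.22452003, -0.9744674 , -0.00201169],
       [-0.92637455, -0.21407894,  0.30983931],
       [-0.30235897, -0.06770156, -0.95078681]]), 't': array([-598.40771527,  -40.71128179,  380.71349544])}
```

View pics/side0.png

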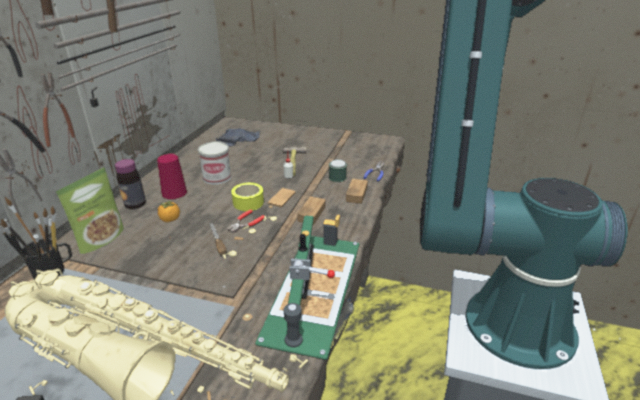

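View pics/top0.png

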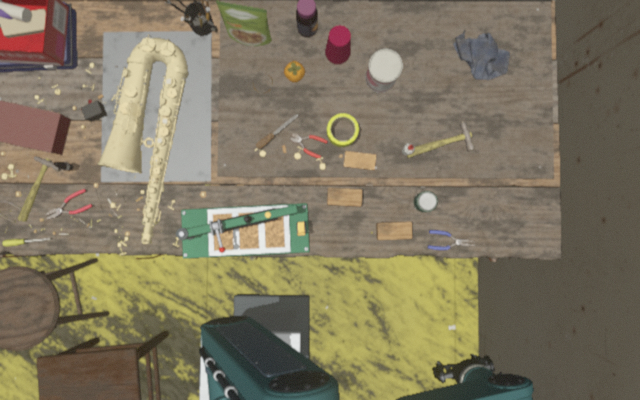

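```bash
cat > h.py <<'E'
import numpy as np, cv2
from plant import *
def wpts(cam,mask,d,m=None):
    m=m or camera_model(cam); K,R,t=m["K"],m["R"],m["t"]
    v,u=np.nonzero(mask&(d>0)); z=d[v,u]
    c=np.stack([(u-K[0,2])/K[0,0]*z,(v-K[1,2])/K[1,1]*z,z],1)
    return (c-t)@R      # R^T (c-t)
def save(p,n): cv2.imwrite(f"pics/{n}.png",p[:,:,::-1])
def proj(cam,X):
    m=camera_model(cam);c=m["R"]@np.asarray(X,float)+m["t"];p=m["K"]@c;return p[:2]/p[2]
def rect(P):
    r=cv2.minAreaRect(P[:,:2].astype(np.float32)); return r
E
python3 - <<'E'
from h import *
for cam in("top","side"):
    p,d=capture(cam)
    for q in("block_1_center","bar","lever","lever_ball","bar_knob","glue_tin","nose_pliers","cork_sheet"):
        for r in silhouettes(cam,q):
            if r["confidence"]<.2: continue
            P=wpts(cam,r["pixels"],d)
            if len(P)==0: print(cam,q,r["confidence"],r["centre"]);continue
            print(cam,q,round(r["confidence"],2),np.round(r["centre"]),len(P),"med",P.mean(0).round(),"z",np.percentile(P[:,2],[5,50,95]).round(), [np.round(x,1) for x in rect(P)])
E
```

```text
top block_1_center 0.76 [344. 196.] 630 med [ 586. -299.   30.] z [19. 31. 36.] [array([ 587.3, -300. ]), array([ 62.4, 114.8]), np.float64(0.2)]
top block_1_center 0.75 [235. 222.] 1536 med [499.  35.  90.] z [ 15.  98. 130.] [array([477.5,  26.7]), array([104.5, 375.6]), np.float64(14.0)]
top block_1_center 0.65 [396. 231.] 597 med [ 480. -454.   31.] z [25. 31. 37.] [array([ 480.4, -456.1]), array([ 54.8, 110. ]), np.float64(2.7)]
top bar 0.78 [233. 224.] 1403 med [498.  39.  95.] z [ 48.  99. 130.] [array([473.,  42.]), array([103.6, 407.2]), np.float64(13.7)]
top bar_knob 0.88 [231. 219.] 1507 med [498.  40.  92.] z [ 44.  99. 130.] [array([472.9,  39.9]), array([106.4, 397. ]), np.float64(11.9)]
top glue_tin 0.62 [426. 204.] 397 med [ 571. -550.   53.] z [16. 57. 64.] [array([ 573.6, -554.2]), array([64.3, 64.6]), np.float64(1.2)]
top nose_pliers 0.67 [444. 247.] 251 med [ 447. -631.    8.] z [-1.  9. 15.] [array([ 450.4, -637.8]), array([ 61.4, 134.5]), np.float64(0.1)]
top nose_pliers 0.38 [234. 225.] 1451 med [499.  36.  92.] z [ 45.  99. 130.] [array([478.1,  28. ]), array(
[... 880 characters left out ...]
r_knob 0.79 [301. 275.] 1649 med [488.  77. 100.] z [ 51. 100. 132.] [array([489.8,  -1.9]), array([102.2, 439.4]), np.float64(16.8)]
side glue_tin 0.91 [340. 175.] 357 med [ 570. -535.   37.] z [ 4. 39. 60.] [array([ 572.2, -546.2]), array([61. , 60.8]), np.float64(18.5)]
side glue_tin 0.31 [311. 210.] 467 med [ 583. -286.   27.] z [ 6. 30. 33.] [array([ 579. , -241.1]), array([ 69.7, 227. ]), np.float64(7.4)]
side nose_pliers 0.69 [361. 189.] 428 med [ 478. -438.   25.] z [ 5. 30. 33.] [array([ 485., -471.]), array([ 65.1, 153.6]), np.float64(5.6)]
side cork_sheet 0.74 [285. 201.] 309 med [ 705. -339.   16.] z [ 9. 17. 20.] [array([ 704.9, -354. ]), array([123.6,  53.6]), np.float64(83.3)]
```

```bash
python3 - <<'E'
from h import *
p,d=capture("top")
c=cv2.resize(p[180:270,170:320],None,fx=5,fy=5,interpolation=cv2.INTER_CUBIC);save(c,"topz")
p,d=capture("side")
c=cv2.resize(p[205:360,240:380],None,fx=4,fy=4,interpolation=cv2.INTER_CUBIC)[:600];save(c,"sidez")
E
```

```text
(no output)
```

View pics/topz.png

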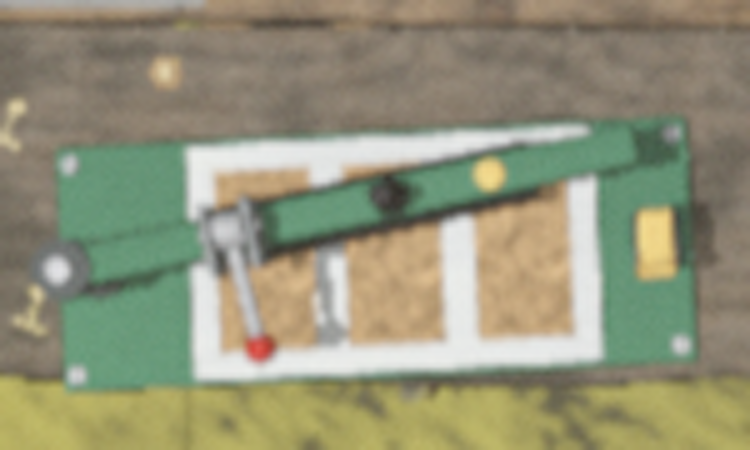

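View pics/sidez.png

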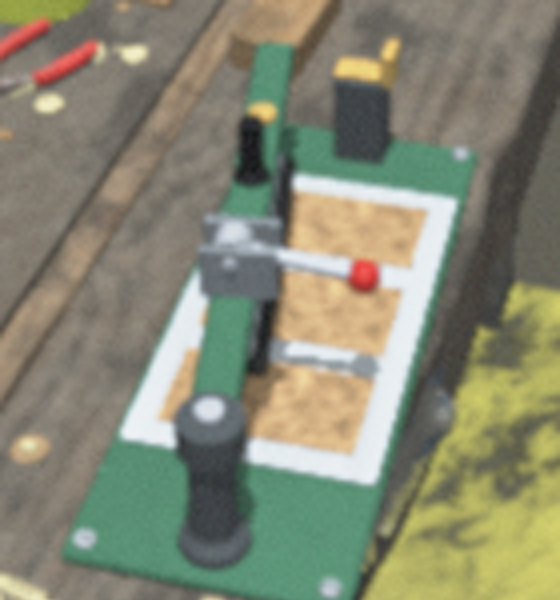

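```bash
cat >> h.py <<'E'
def pix2w(cam,uv,z):
    m=camera_model(cam);K,R,t=m["K"],m["R"],m["t"]
    r=R.T@np.array([(uv[0]-K[0,2])/K[0,0],(uv[1]-K[1,2])/K[1,1],1]); o=-R.T@t
    return o+r*(z-o[2])/r[2]
E
python3 - <<'E'
from h import *
f=lambda x,y,z:pix2w("top",(170+(x+.5)/5-.5,180+(y+.5)/5-.5),z).round(1)
g=lambda x,y,z:pix2w("side",(240+(x+.5)/4-.5,205+(y+.5)/4-.5),z).round(1)
sc=np.array([f(68,165,12),f(672,132,12),f(680,344,12),f(77,375,12)])
co=np.array([f(57,150,12),f(687,118,12),f(695,358,12),f(68,388,12)])
for c in(sc,co):
    print(c[:,:2].tolist(),c.mean(0)); v=(c[0]+c[3]-c[1]-c[2]);print("yaw",np.arctan2(-v[0],v[1]))
scs=np.array([g(85,538,12),g(460,153,12),g(330,588,12)]);print("side screws",scs)
print("hinge",f(58,268,102),g(208,408,102),"knob",f(390,188,142),g(250,120,142),"ball",f(260,347,97),g(364,276,97),"catch",f(657,243,100))
p,d=capture("top")
for n,(x,y) in dict(hinge=(58,268),knob=(388,190),ball=(260,347),pad=(400,300),base=(120,200)).items():
    u,v=int(170+x/5),int(180+y/5);mk=np.zeros(d.shape,bool);mk[v-1:v+2,u-1:u+2]=1
    print(n,wpts("top",mk,d).mean(0).round(1))
p,d=capture("side")
for n,(x,y) in dict(hinge=(208,408),knob=(250,130),ball=(364,276),pad=(380,240)).items():
    u,v=int(240+x/4),int(205+y/4);mk=np.zeros(d.shape,bool);mk[v-1:v+2,u-1:u+2]=1
    print(n,wpts("side",mk,d).mean(0).round(1))
E
```

```text
[[533.4, 220.5], [557.8, -169.1], [421.7, -175.5], [398.5, 211.8]] [477.85   21.925  12.   ]
yaw 0.061192652572304246
[[543.0, 227.9], [566.9, -178.7], [412.8, -185.2], [390.1, 217.4]] [478.2   20.35  12.  ]
yaw 0.057524207023165845
side screws [[ 534.1  219.9   12. ]
 [ 421.7 -175.5   12. ]
 [ 398.9  212.4   12. ]]
hinge [468.  199.7 102. ] [470.  194.3 102. ] knob [517.1  -6.8 142. ] [513.1   1.2 142. ] ball [421.1  77.2  97. ] [423.4  66.   97. ] catch [ 486.1 -163.1  100. ]
hinge [468.6 198.7 107.6]
knob [514.8  -4.9 140.4]
ball [421.9  72.7 113.7]
pad [447.    3.5  11.4]
base [509.8 185.8   9.2]
hinge [466.8 200.3 107.5]
knob [511.7   6.2 138.8]
ball [418.   82.2 110.5]
pad [448.3 -66.2  12.1]
```

```bash
python3 - <<'E'
from h import *
f=lambda x,y,z:pix2w("top",(170+(x+.5)/5-.5,180+(y+.5)/5-.5),z).round(1)
for n,q in dict(Lbl=(222,350),Lbr=(315,340),Ltl=(217,172),Mbl=(350,345),Mbr=(445,338),Mtl=(343,168),Rbl=(480,340),Rbr=(573,335),whTL=(187,148),whBL=(195,380),whBR=(603,358),whTR=(597,130)).items(): print(n,f(*q,12))
p,d=capture("side")
# depth-based green base
hsv=cv2.cvtColor(p,cv2.COLOR_RGB2HSV)
for cam in("top","side"):
    p,d=capture(cam);hsv=cv2.cvtColor(p,cv2.COLOR_RGB2HSV)
    m=np.ones(d.shape,bool);P=np.zeros(d.shape+(3,))
    v,u=np.nonzero(d>0);P[v,u]=wpts(cam,d>0,d)
    roi=(P[...,0]>370)&(P[...,0]<590)&(P[...,1]>-210)&(P[...,1]<250)
    g=(hsv[...,0]>65)&(hsv[...,0]<95)&(hsv[...,1]>80)
    low=roi&(P[...,2]<25)&(P[...,2]>3)
    Q=P[low&g]; print(cam,"base",rect(Q),np.median(Q[:,2]))
    w=(hsv[...,1]<40)&(hsv[...,2]>150); Q=P[low&w];print(" white",rect(Q))
    Q=P[roi&g&(P[...,2]>88)&(P[...,2]<112)];print(" bar",rect(Q),np.median(Q[:,2]))
    r=((hsv[...,0]<8)|(hsv[...,0]>172))&(hsv[...,1]>130)&roi;print(" ball",P[r].mean(0),r.sum(), "px",np.argwhere(r).mean(0)[::-1])
    Q=P[roi&(P[...,2]>95)&(hsv[...,2]<70)];print(" dark hi",len(Q), Q[Q[:,1]>150].mean(0),Q[abs(Q[:,1])<30].mean(0))
E
```

```text
Lbl [415.3 118.7  12. ]
Lbr [422.2  59.   12. ]
Ltl [529.6 124.1  12. ]
Mbl [419.2  36.4  12. ]
Mbr [424.2 -24.6  12. ]
Mtl [532.9  42.8  12. ]
Rbl [423.1 -47.1  12. ]
Rbr [ 426.8 -106.8   12. ]
whTL [545.  143.8  12. ]
whBL [395.9 135.7  12. ]
whBR [ 412.3 -126.2   12. ]
whTR [ 558.7 -120.8   12. ]
top base ((477.6133728027344, 21.447296142578125), (149.24740600585938, 400.8171691894531), 3.29693865776062) 9.669786655293583
 white ((477.2588806152344, 23.444305419921875), (155.82864379882812, 400.383544921875), 3.2819690704345703)
 bar ((509.962890625, 16.388107299804688), (24.690458297729492, 333.83184814453125), 13.398059844970703) 98.8305397465556
 ball [421.80800191  74.26830008 112.14542805] 19 px [221.57894737 249.        ]
 dark hi 18 [nan nan nan] [513.62424051  -6.59809782 120.45187111]
side base ((476.8028869628906, 24.535171508789062), (157.30767822265625, 409.27685546875), 3.398533344268799) 9.325126903233055
 white ((479.6571044921875, 22.891708374023438), (154.86306762695312, 401.2585144042969), 3.235097885131836)
 bar ((508.4041442871094, 17.045440673828125), (25.43384552001953, 331.4405517578125), 12.889005661010742) 98.27913373138529
 ball [419.60395328  81.23717678 110.76881538] 43 px [330.44186047 273.51162791]
 dark hi 91 [461.55025083 212.44164264  97.06542876] [511.76622997   5.8951959  119.75900216]<stdin>:18: RuntimeWarning: Mean of empty slice.
  ret = um.true_divide(
```

```bash
cat >> h.py <<'E'
from scipy.spatial.transform import Rotation as Ro
def cur():
    s=read_state();M=Ro.from_quat(s["eef_rot"]).as_matrix();return s,M
def to(x,y,z,yaw=None,base=None,byaw=None):
    """shift/spin in tool frame; assumes ideal tool-down with jaw yaw"""
    s,M=cur();p=np.array(base if base is not None else s["eef_pos"],float)
    y0=byaw if byaw is not None else np.arctan2(M[1,2],M[0,2])
    c,sn=np.cos(y0),np.sin(y0)
    A=np.array([[sn,0,c],[-c,0,sn],[0,-1,0]])
    d=A.T@(np.array([x,y,z])-p)/1000
    sp=0 if yaw is None else -((yaw-y0+np.pi/2)%np.pi-np.pi/2)
    return d.round(4),round(sp,3)
def st():
    s,M=cur();print("t",round(s["t"],2),"tcp",s["eef_pos"].round(1),"yaw",round(np.arctan2(M[1,2],M[0,2]),3),"down",M[:,1].round(3),"j",s["joint_pos"].round(2),"F",s["wrist_force"].round(1),"op",round(s["opening"],1))
E
python3 - <<'E'
from h import *
st()
print(to(400,-350,230,-1.337),to(424,75,230,-1.337))
p,d=capture("wrist");save(p,"w1")
E
```

```text
t 1.4 tcp [ 134.9 -584.6  231.3] yaw -1.344 down [-0.  0. -1.] j [-1.46  0.36  1.51 -0.    1.27 -0.12] F [ 0.4  0.3 -0.3] op 85.3
(array([-0.3111,  0.0013, -0.169 ]), np.float64(-0.007)) (array([-0.43  ,  0.0013, -0.5777]), np.float64(-0.007))
```

View pics/wrist0.png

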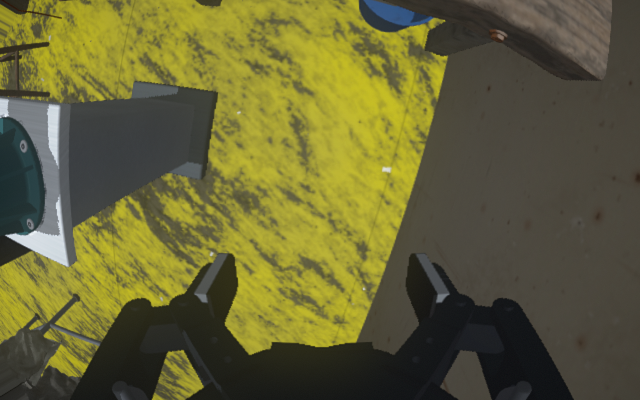

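>>> {"fn": "send_rows", "kwargs": {"moves": "-0.05 0 -0.03 0;-0.1 0 -0.06 0;-0.15 0 -0.09 0;-0.2 0 -0.12 0;-0.25 0 -0.14 0;-0.3 0 -0.17 0;-0.32 0 -0.21 0;-0.34 0 -0.25 0;-0.36 0 -0.29 0;-0.37 0 -0.33 0;-0.38 0 -0.37 0;-0.39 0 -0.41 0;-0.4 0 -0.45 0;-0.41 0 -0.49 0;-0.42 0 -0.53 0;-0.425 0 -0.555 0;-0.43 0 -0.578 0;-0.43 0 -0.578 0;-0.43 0 -0.578 0", "hand": 1}}

```text
t: 3.35
eef_pos: [423.9, 75.3, 231.4]
eef_rot: [0.081, -0.702, 0.703, -0.081]
wrist_force: [0.1, -0.4, -0.1]
opening: 85.6
```

```bash
python3 - <<'E'
from h import *
st()
p,d=capture("wrist");save(p,"w2");m=camera_model("wrist");print(m)
p,d=capture("top");save(p,"t2")
r=silhouettes("top","block_1_center")
for a in r: print(a["confidence"],a["centre"])
E
```

```text
t 3.35 tcp [423.9  75.3 231.4] yaw -1.342 down [ 0. -0. -1.] j [ 0.02  0.11  1.85 -0.    1.18  1.36] F [ 0.1 -0.4 -0.1] op 85.6
{'K': array([[309.70691629,   0.        , 321.42845054],
       [  0.        , 309.70691629, 197.5789599 ],
       [  0.        ,   0.        ,   1.        ]]), 'R': array([[ 2.25058642e-01, -9.74345216e-01, -9.14733718e-05],
       [-9.26353807e-01, -2.14002469e-01,  3.09954137e-01],
       [-3.02021906e-01, -6.96731204e-02, -9.50751505e-01]]), 't': array([-21.90467214, 367.92436416, 513.46507426])}
0.69 [341.7, 198.4]
```

View pics/w2.png

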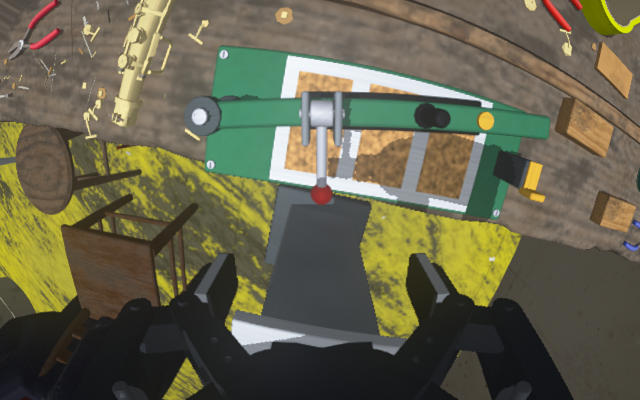

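View pics/t2.png

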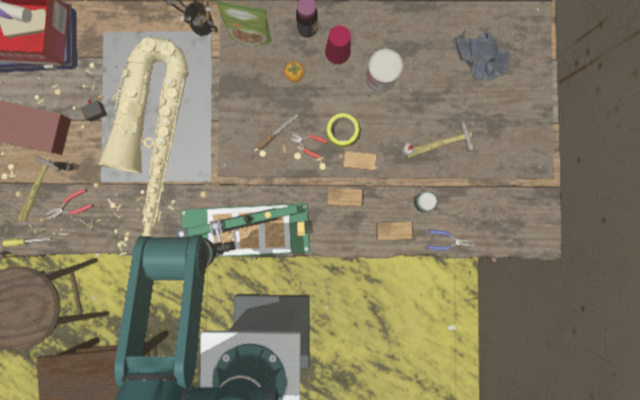

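```bash
cat >> h.py <<'E'
def wray(uv,z,m=None):
    m=m or camera_model("wrist");K,R,t=m["K"],m["R"],m["t"]
    dx,dy=uv[0]-K[0,2],uv[1]-K[1,2];r=np.hypot(dx,dy)+1e-9;th=r/K[0,0]
    c=np.array([np.sin(th)*dx/r,np.sin(th)*dy/r,np.cos(th)]);w=R.T@c;o=-R.T@t
    return o+w*(z-o[2])/w[2]
def wp(uv,d,m=None,k=2):
    m=m or camera_model("wrist");K,R,t=m["K"],m["R"],m["t"]
    u,v=map(int,uv);dz=np.median(d[v-k:v+k+1,u-k:u+k+1])
    dx,dy=uv[0]-K[0,2],uv[1]-K[1,2];r=np.hypot(dx,dy)+1e-9;th=r/K[0,0]
    c=np.array([np.sin(th)*dx/r,np.sin(th)*dy/r,np.cos(th)])*dz/np.cos(th)
    return R.T@(c-t)
E
python3 - <<'E'
from h import *
p,d=capture("wrist");hsv=cv2.cvtColor(p,cv2.COLOR_RGB2HSV)
r=((hsv[...,0]<8)|(hsv[...,0]>172))&(hsv[...,1]>130);r[:,:290]=0;r[:,350:]=0;r[:150]=0;r[230:]=0
c=np.argwhere(r).mean(0)[::-1];print(c,r.sum())
for z in(97,100,103):print(z,wray(c,z))
print("surf",wp(c,d))
print("hinge",wray((202,115),102),wp((202,115),d),"knob",wp((428,112),d),wray((424,109),142),"head",wp((322,110),d))
E
```

```text
[319.9375     194.59027778] 288
97 [415.40915342  74.4895605   97.        ]
100 [416.33524194  74.68491733 100.        ]
103 [417.26133047  74.88027417 103.        ]
surf [421.03154434  75.67559451 115.21334815]
hinge [467.36668905 196.77687773 102.        ] [468.11379526 194.45744903 108.05391698] knob [513.68407138   6.47784221 128.33399755] [514.29124705  15.05812193 142.        ] head [493.41938304  90.45577894 133.70753612]
```

>>> {"fn": "send_rows", "kwargs": {"moves": "0.003 0.04 0 0;0.003 0.08 0 0;0.003 0.11 0 0;0.003 0.13 0 0;0.003 0.147 0 0;0.003 0.147 0 0;0.003 0.147 0 0"}}

```text
t: 4.25
eef_pos: [421.1, 74.1, 84.4]
eef_rot: [-0.08, 0.703, -0.703, 0.079]
wrist_force: [0.9, 0.6, 1.6]
opening: 85.3
```

```bash
python3 - <<'E'
from h import *
st()
p,d=capture("wrist");save(p,"w3")
p,d=capture("side");save(cv2.resize(p[205:360,240:400],None,fx=4,fy=4)[:600],"s3")
E
```

```text
t 4.25 tcp [421.1  74.1  84.4] yaw -1.345 down [-0.001  0.    -1.   ] j [0.01 0.33 2.03 0.   0.78 1.36] F [0.9 0.6 1.6] op 85.3
```

View pics/w3.png

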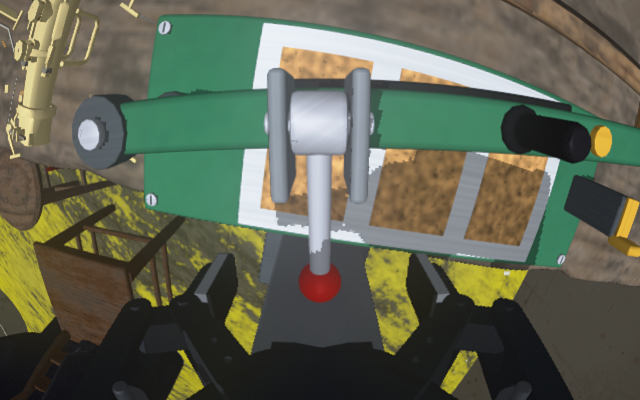

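View pics/s3.png

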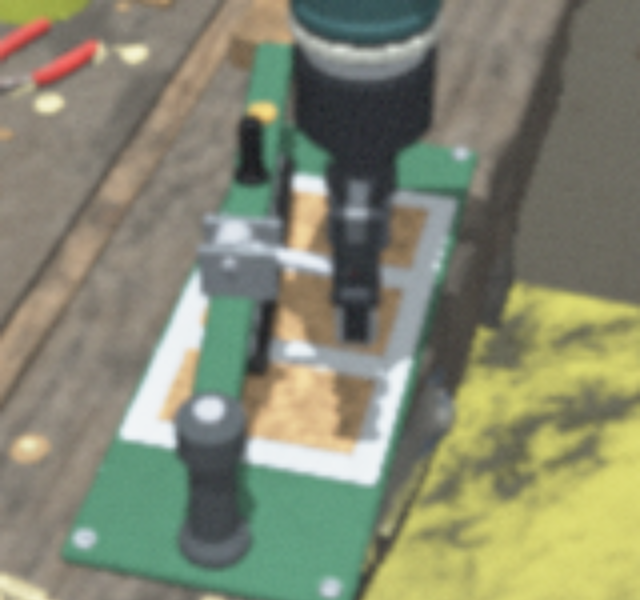

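>>> {"fn": "send_rows", "kwargs": {"moves": "0 0 0 0;0 0 0 0;0 0 0 0;0 0 0 0;0 0 0 0;0 0 0 0;0 0 0 0;0 0 0 0;0 0 0 0;0 0 0 0", "hand": 0}}

```text
t: 5.35
eef_pos: [421.1, 74.9, 84.4]
eef_rot: [-0.08, 0.703, -0.702, 0.08]
wrist_force: [0.3, 3.7, 2.5]
opening: 16.8
```

```bash
python3 - <<'E'
from h import *
st()
p,d=capture("wrist");save(p,"w4")
E
```

```text
t 5.35 tcp [421.1  74.9  84.4] yaw -1.344 down [ 0.  0. -1.] j [0.01 0.33 2.03 0.   0.78 1.36] F [0.3 3.7 2.5] op 16.8
```

View pics/w4.png

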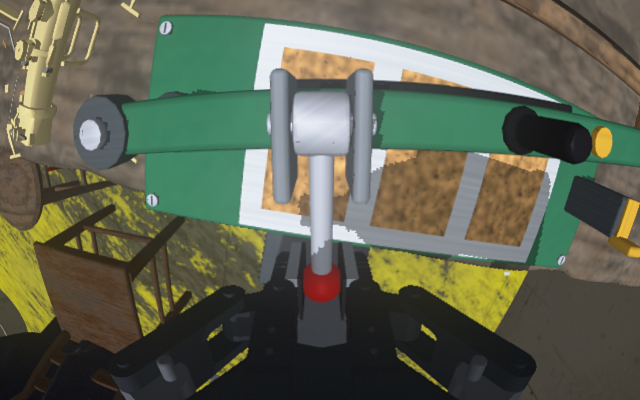

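>>> {"fn": "send_rows", "kwargs": {"moves": "0.001 -0.005 0 0;0.002 -0.01 0 0;0.002 -0.014 0 0;0.002 -0.019 0 0;0.002 -0.024 0 0;0.001 -0.03 0 0;0 -0.035 0 0;-0.001 -0.041 0 0;-0.002 -0.045 0 0;-0.004 -0.049 0 0;-0.006 -0.053 0 0;-0.009 -0.058 0 0;-0.01 -0.06 0 0;-0.01 -0.06 0 0;-0.01 -0.06 0 0"}}

```text
t: 6.9
eef_pos: [437.3, 81.2, 146.4]
eef_rot: [-0.074, 0.705, -0.7, 0.083]
wrist_force: [10.6, 24.3, -7.2]
opening: 4.9
```

```bash
python3 - <<'E'
from h import *
st()
p,d=capture("wrist");save(p,"w5")
p,d=capture("side");save(cv2.resize(p[205:360,240:400],None,fx=4,fy=4)[:600],"s5")
E
```

```text
t 6.9 tcp [437.3  81.2 146.4] yaw -1.348 down [ 0.013  0.009 -1.   ] j [0.02 0.24 1.95 0.01 0.94 1.36] F [10.6 24.3 -7.2] op 4.9
```

View pics/w5.png

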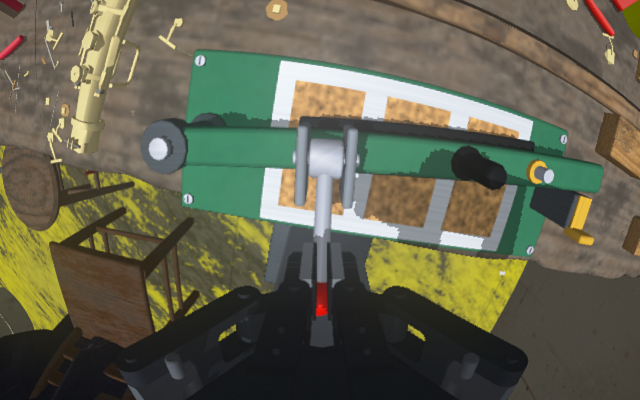

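View pics/s5.png

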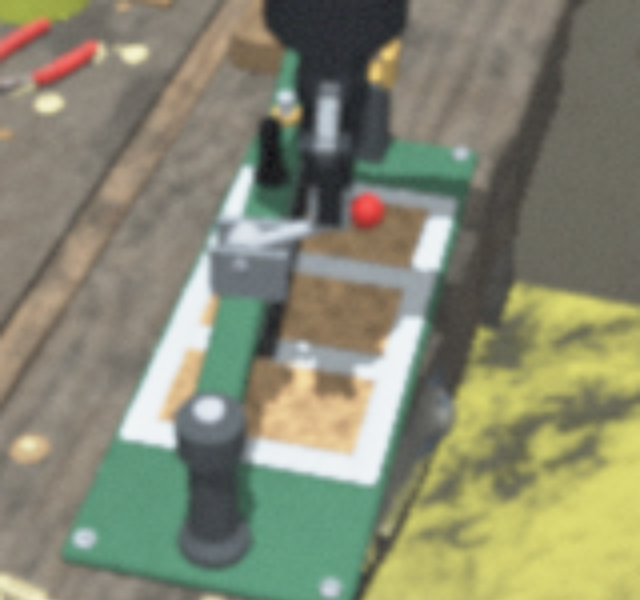

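```bash
cat >> h.py <<'E'
def ball(cam="side"):
    p,d=capture(cam);hsv=cv2.cvtColor(p,cv2.COLOR_RGB2HSV)
    P=np.zeros(d.shape+(3,));v,u=np.nonzero(d>0);P[v,u]=wpts(cam,d>0,d)
    r=((hsv[...,0]<8)|(hsv[...,0]>172))&(hsv[...,1]>130)&(P[...,0]>330)&(P[...,0]<700)&(P[...,1]>-210)&(P[...,1]<250)&(P[...,2]>70)
    m=camera_model(cam);o=-m["R"].T@m["t"]
    if r.sum()==0:print(cam,"no ball");return
    q=np.median(P[r],0);w=(q-o)/np.linalg.norm(q-o)
    print(cam,"ball centre",(q+7*w).round(1),r.sum())
    rr=(hsv[...,0]>65)&(hsv[...,0]<95)&(hsv[...,1]>80)&(P[...,0]>330)&(P[...,0]<900)&(P[...,1]>-250)&(P[...,1]<250)&(P[...,2]>88)&(P[...,2]<112)
    R=cv2.fitLine(P[rr][:,:2].astype(np.float32),cv2.DIST_HUBER,0,.01,.01).ravel();a=np.arctan2(R[0],-R[1]);a=(a+np.pi/2)%np.pi-np.pi/2
    print(cam,"bar angle",round(a-0.058,3),rr.sum())
E
python3 -c "
from h import *
ball();ball('top')"
```

```text
side ball centre [418.1  79.6 155.2] 54
side bar angle 0.128 380
top no ball
```

>>> {"fn": "send_rows", "kwargs": {"moves": "0 0 0 0;0 0 0 0;0 0 0 0;0 0 0 0;0 0 0 0;0 0 0 0;0.005 -0.03 0 0;0.01 -0.06 0 0;0.015 -0.09 0 0;0.015 -0.09 0 0;0.015 -0.09 0 0", "hand": 1}}

```text
t: 8.2
eef_pos: [416.4, 73.4, 234.8]
eef_rot: [0.079, -0.703, 0.703, -0.081]
wrist_force: [-0.1, 0.0, -0.5]
opening: 85.6
```

```bash
python3 - <<'E'
from h import *
st();ball();ball("top")
p,d=capture("wrist");save(p,"w6");hsv=cv2.cvtColor(p,cv2.COLOR_RGB2HSV)
r=((hsv[...,0]<8)|(hsv[...,0]>172))&(hsv[...,1]>130);r[:,:270]=0;r[:,370:]=0;r[:150]=0
c=np.argwhere(r).mean(0)[::-1];print(c,r.sum())
for z in(152,157,162):print(z,wray(c,z).round(1))
print("surf",wp(c,d))
E
```

```text
t 8.2 tcp [416.4  73.4 234.8] yaw -1.344 down [ 0.002  0.    -1.   ] j [0.01 0.09 1.86 0.   1.18 1.35] F [-0.1  0.  -0.5] op 85.6
side ball centre [415.5  82.9 154.9] 52
side bar angle 0.074 479
top no ball
[312.99395161 206.37701613] 496
152 [412.4  80.1 152. ]
157 [414.2  80.4 157. ]
162 [416.   80.6 162. ]
surf [416.74304571  80.7445337  164.0914968 ]
```

View pics/w6.png

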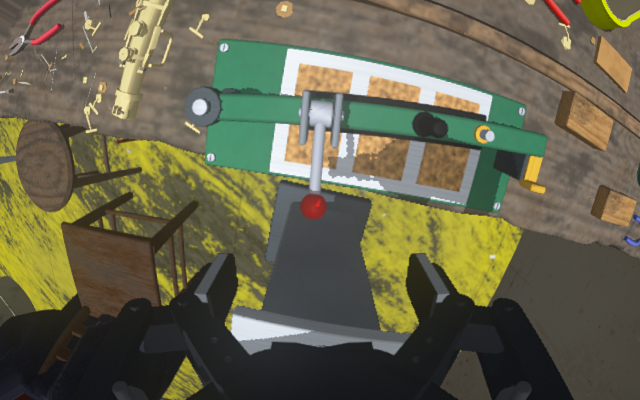

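```bash
python3 -c "
from h import *
print(to(413,80.3,134,-1.436,base=(416.2,73.5,234.3),byaw=-1.344))"
```

```text
(array([ 0.0016,  0.1003, -0.0073]), 0.092)
```

>>> {"fn": "send_rows", "kwargs": {"moves": "0.002 0.03 -0.007 0.09;0.002 0.06 -0.007 0.09;0.002 0.08 -0.007 0.09;0.002 0.1 -0.007 0.09;0.002 0.1 -0.007 0.09;0.002 0.1 -0.007 0.09"}}

```text
t: 8.95
eef_pos: [411.9, 79.8, 133.7]
eef_rot: [-0.049, 0.706, -0.705, 0.047]
wrist_force: [1.4, 0.3, -0.8]
opening: 85.6
```

>>> {"fn": "send_rows", "kwargs": {"moves": "0 0 0 0;0 0 0 0;0 0 0 0;0 0 0 0;0 0 0 0;0 0 0 0;0 0 0 0;0 0 0 0;0 0 0 0", "hand": 0}}

```text
t: 9.85
eef_pos: [412.6, 79.7, 134.4]
eef_rot: [0.048, -0.705, 0.706, -0.048]
wrist_force: [0.0, -2.3, 3.0]
opening: 16.5
```

```bash
python3 - <<'E'
from h import *
st();ball()
p,d=capture("wrist");save(p,"w7")
E
```

```text
t 9.85 tcp [412.6  79.7 134.4] yaw -1.434 down [-0. -0. -1.] j [ 0.03  0.23  2.   -0.    0.91  1.46] F [ 0.  -2.3  3. ] op 16.5
side no ball
```

View pics/w7.png

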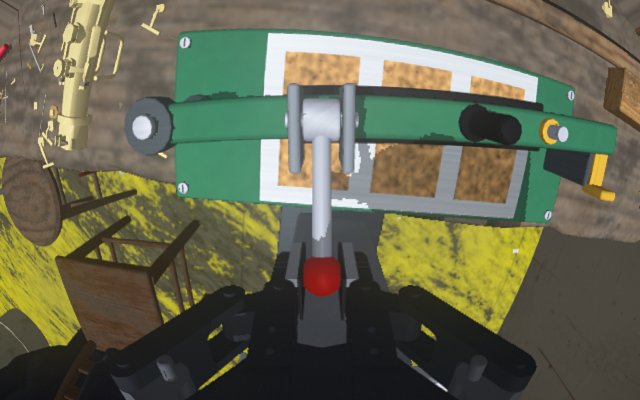

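>>> {"fn": "send_rows", "kwargs": {"moves": "-0.001 -0.003 0 0;-0.002 -0.006 0 0;-0.004 -0.009 0 0;-0.005 -0.011 0 0;-0.006 -0.013 0 0;-0.006 -0.013 0 0"}}

```text
t: 10.55
eef_pos: [416.7, 81.4, 146.4]
eef_rot: [-0.05, 0.706, -0.705, 0.047]
wrist_force: [-1.8, 4.3, -8.9]
opening: 17.2
```

```bash
python3 - <<'E'
from h import *
st();ball()
p,d=capture("wrist");save(p,"w8")
E
```

```text
t 10.55 tcp [416.7  81.4 146.4] yaw -1.434 down [-0.004  0.001 -1.   ] j [0.03 0.22 1.97 0.   0.95 1.46] F [-1.8  4.3 -8.9] op 17.2
side no ball
```

View pics/w8.png

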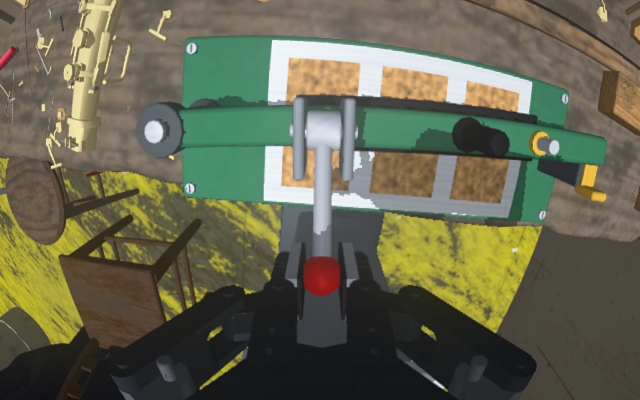

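>>> {"fn": "send_rows", "kwargs": {"moves": "-0.001 -0.002 0 0;-0.001 -0.004 0 0;-0.001 -0.004 0 0;-0.001 -0.004 0 0"}}

```text
t: 11.05
eef_pos: [419.0, 81.4, 150.5]
eef_rot: [-0.048, 0.706, -0.705, 0.048]
wrist_force: [2.6, 5.2, -24.6]
opening: 16.0
```

```bash
python3 - <<'E'
from h import *
st()
E
```

```text
t 11.05 tcp [419.   81.4 150.5] yaw -1.435 down [-0.001  0.001 -1.   ] j [0.03 0.21 1.97 0.   0.96 1.46] F [  2.6   5.2 -24.6] op 16.0
```

>>> {"fn": "send_rows", "kwargs": {"moves": "0.001 0.004 0 0;0.001 0.004 0 0;0.001 0.004 0 0;0.001 0.004 0 0;0.001 0.004 0 0;0.001 0.004 0 0;0.001 0.004 0 0;0.001 -0.03 0 0;0.001 -0.06 0 0;0.001 -0.09 0 0;0.001 -0.09 0 0", "hand": 1}}

```text
t: 12.15
eef_pos: [421.4, 80.8, 245.0]
eef_rot: [0.046, -0.705, 0.706, -0.051]
wrist_force: [0.4, -0.0, 0.7]
opening: 85.1
```

```bash
python3 - <<'E'
from h import *
st();ball();ball("top")
p,d=capture("wrist");save(p,"w9");hsv=cv2.cvtColor(p,cv2.COLOR_RGB2HSV)
r=((hsv[...,0]<8)|(hsv[...,0]>172))&(hsv[...,1]>130);r[:,:270]=0;r[:,370:]=0;r[:150]=0
c=np.argwhere(r).mean(0)[::-1];print(c,r.sum())
for z in(157,162):print(z,wray(c,z).round(1))
print("surf",wp(c,d))
E
```

```text
t 12.15 tcp [421.4  80.8 245. ] yaw -1.434 down [ 0.008  0.    -1.   ] j [0.03 0.09 1.84 0.   1.2  1.46] F [ 0.4 -0.   0.7] op 85.1
side ball centre [417.7  82.9 162.5] 55
side bar angle 0.073 428
top no ball
[320.50721649 209.73608247] 485
157 [413.   81.3 157. ]
162 [414.9  81.5 162. ]
surf [418.10195413  81.93208079 170.82229577]
```

View pics/w9.png

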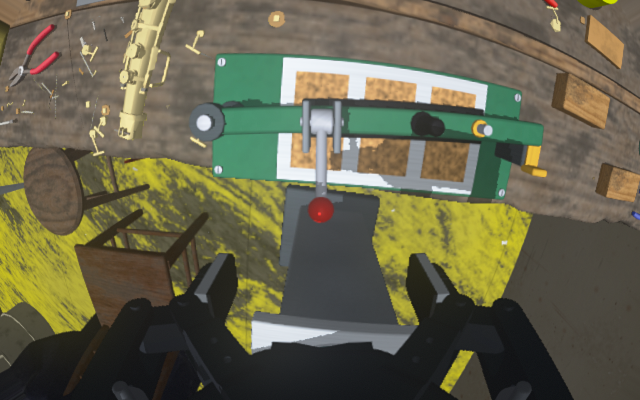

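```bash
python3 - <<'E'
from h import *
for uv,z in(((436,125),142),((430,124),122),((418,123),100)):print(uv,z,wray(uv,z).round(1))
p,d=capture("wrist");print(wp((433,125),d).round(1))
cv2.imwrite("pics/w9z.png",cv2.resize(p[80:180,280:480],None,fx=4,fy=4)[:,:,::-1])
for cam in("top","side"):
    p,d=capture(cam);P=np.zeros(d.shape+(3,));v,u=np.nonzero(d>0);P[v,u]=wpts(cam,d>0,d)
    r=(abs(P[...,0]-496)<35)&(abs(P[...,1]+4)<35)&(P[...,2]>112)&(P[...,2]<150);print(cam,r.sum(),P[r].mean(0).round(1),P[r].max(0).round(1))
E
```

```text
(436, 125) 142 [492.1  -2.3 142. ]
(430, 124) 122 [491.6  -4.3 122. ]
(418, 123) 100 [ 4.898e+02 -3.000e-01  1.000e+02]
[4.911e+02 3.000e-01 1.415e+02]
top 27 [491.5  -6.5 137.4] [497.4   1.  147.2]
side 82 [490.9   0.7 129.9] [499.8   6.8 142.9]
```

View pics/w9z.png

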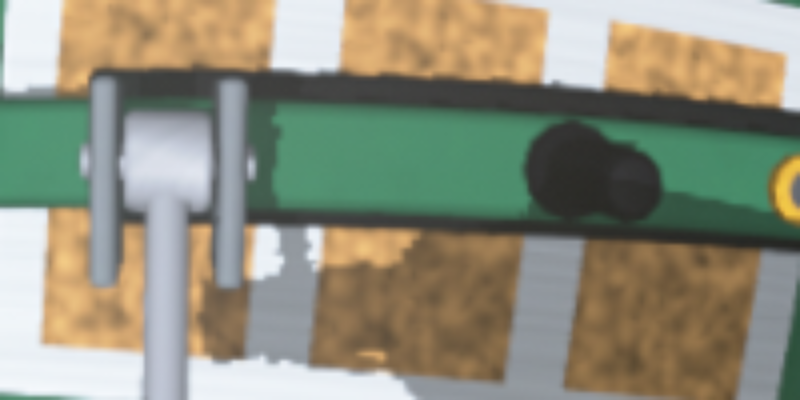

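```bash
python3 - <<'E'
from h import *
b=(421.4,80.8,244.5);print(to(491.5,-4,244,None,b,-1.434),to(491.5,-4,106,None,b,-1.434))
E
```

```text
(array([-0.0579,  0.0005,  0.0936]), 0) (array([-0.0579,  0.1385,  0.0936]), 0)
```

>>> {"fn": "send_rows", "kwargs": {"moves": "-0.02 0 0.03 0;-0.04 0 0.06 0;-0.058 0 0.094 0;-0.058 0 0.094 0;-0.058 0.04 0.094 0;-0.058 0.08 0.094 0;-0.058 0.11 0.094 0;-0.058 0.11 0.094 0;-0.058 0.11 0.094 0"}}

```text
t: 13.35
eef_pos: [488.0, -4.1, 131.0]
eef_rot: [-0.049, 0.706, -0.705, 0.048]
wrist_force: [0.5, -0.3, 0.9]
opening: 85.6
```

```bash
python3 - <<'E'
from h import *
st()
p,d=capture("wrist");save(p,"w10")
E
```

```text
t 13.35 tcp [488.   -4.1 131. ] yaw -1.434 down [-0.002  0.001 -1.   ] j [-0.15  0.32  1.86  0.    0.96  1.28] F [ 0.5 -0.3  0.9] op 85.6
```

View pics/w10.png

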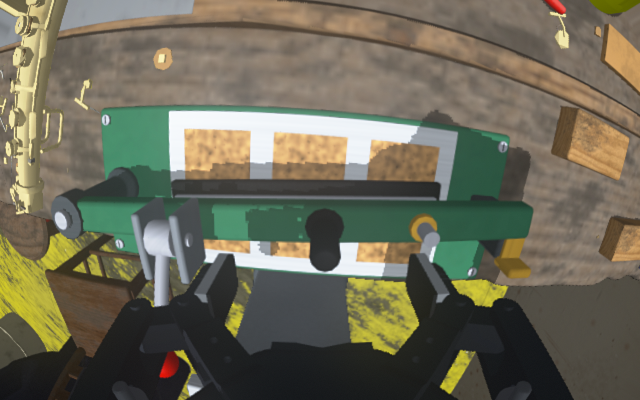

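```bash
python3 - <<'E'
from h import *
print(wray((326,255),142),wray((325,212),100), wray((168,365),162))
E
```

```text
[495.69506371  -5.15722425 142.        ] [502.14117063  -4.17414983 100.        ] [413.52924018  78.83168151 162.        ]
```

>>> {"fn": "send_rows", "kwargs": {"moves": "-0.007 0 0 0;-0.007 0.01 0 0;-0.007 0.02 0 0;-0.007 0.025 0 0;-0.007 0.025 0 0;-0.007 0.025 0 0"}}

```text
t: 14.0
eef_pos: [495.4, -3.6, 106.0]
eef_rot: [-0.049, 0.706, -0.705, 0.048]
wrist_force: [0.5, -0.3, -0.2]
opening: 85.4
```

>>> {"fn": "send_rows", "kwargs": {"moves": "0 0 0 0;0 0 0 0;0 0 0 0;0 0 0 0;0 0 0 0;0 0 0 0;0 0 0 0;0 0 0 0;0 0 0 0", "hand": 0}}

```text
t: 14.9
eef_pos: [496.3, -4.5, 106.7]
eef_rot: [0.048, -0.705, 0.706, -0.049]
wrist_force: [-0.3, -5.7, 3.1]
opening: 14.3
```

```bash
python3 - <<'E'
from h import *
st()
s,M=cur();p0=s["eef_pos"]
for H in((468.3,199),):
    v=p0[:2]-H;r=np.hypot(*v);th0=np.arctan2(v[0],-v[1]);print("r",r,"th0",th0)
    for th in np.arange(th0,1.5,.06):
        q=np.array(H)+205*np.array([np.sin(th),-np.cos(th)]) if 0 else np.array(H)+r*np.array([np.sin(th),-np.cos(th)])
        print(round(th,2),to(q[0],q[1],p0[2],None,p0)[0].round(3))
p,d=capture("wrist");save(p,"w11")
E
```

```text
t 14.9 tcp [496.3  -4.5 106.7] yaw -1.434 down [ 0.001 -0.001 -1.   ] j [-0.15  0.37  1.87 -0.    0.9   1.29] F [-0.3 -5.7  3.1] op 14.3
r 205.40067335989175 th0 0.1367383032613695
0.14 [0. 0. 0.]
0.2 [-0.012  0.    -0.   ]
0.26 [-0.025  0.    -0.002]
0.32 [-0.037  0.    -0.003]
0.38 [-0.049  0.    -0.006]
0.44 [-0.061  0.    -0.009]
0.5 [-0.072  0.    -0.013]
0.56 [-0.084  0.    -0.018]
0.62 [-0.095  0.    -0.023]
0.68 [-0.106  0.    -0.029]
0.74 [-0.116  0.    -0.036]
0.8 [-0.126  0.    -0.043]
0.86 [-0.136  0.    -0.051]
0.92 [-0.144  0.    -0.059]
0.98 [-0.153  0.    -0.068]
1.04 [-0.161  0.    -0.078]
1.1 [-0.168  0.    -0.088]
1.16 [-0.175  0.    -0.098]
1.22 [-0.181  0.    -0.108]
1.28 [-0.187  0.    -0.12 ]
1.34 [-0.192  0.    -0.131]
1.4 [-0.196  0.    -0.142]
1.46 [-0.199  0.    -0.154]
```

View pics/w11.png

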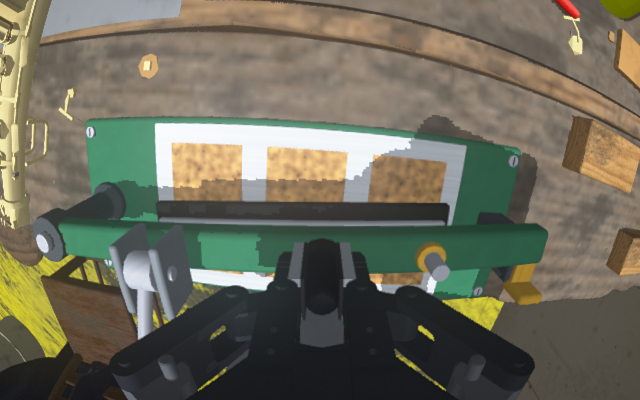

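>>> {"fn": "send_rows", "kwargs": {"moves": "-0.012 0 0 0;-0.025 0 -0.002 0;-0.037 0 -0.003 0;-0.049 0 -0.006 0;-0.061 0 -0.009 0;-0.072 0 -0.013 0;-0.084 0 -0.018 0;-0.095 0 -0.023 0;-0.106 0 -0.029 0;-0.116 0 -0.036 0;-0.116 0 -0.036 0"}}

```text
t: 16.05
eef_pos: [610.1, 46.3, 106.8]
eef_rot: [0.047, -0.704, 0.707, -0.051]
wrist_force: [6.5, -9.2, -4.2]
opening: 14.6
```

```bash
python3 - <<'E'
from h import *
st()
s,M=cur();v=s["eef_pos"][:2]-np.array((468.3,199));print(np.hypot(*v),np.arctan2(v[0],-v[1]))
ball()
E
```

```text
t 16.05 tcp [610.1  46.3 106.8] yaw -1.432 down [ 0.007 -0.003 -1.   ] j [-0.04  0.5   1.62 -0.    1.01  1.4 ] F [ 6.5 -9.2 -4.2] op 14.6
208.4291247834533 0.7483272675356057
side ball centre [493.3  74.2 163.5] 42
side bar angle 0.686 392
```

Going well; continue the arc.

>>> {"fn": "send_rows", "kwargs": {"moves": "-0.01 0 -0.007 0;-0.02 0 -0.015 0;-0.028 0 -0.023 0;-0.037 0 -0.032 0;-0.045 0 -0.042 0;-0.052 0 -0.052 0;-0.059 0 -0.062 0;-0.065 0 -0.072 0;-0.071 0 -0.084 0;-0.076 0 -0.095 0;-0.08 0 -0.106 0;-0.083 0 -0.118 0;-0.083 0 -0.118 0;-0.083 0 -0.118 0"}}

```text
t: 17.5
eef_pos: [676.1, 176.5, 107.0]
eef_rot: [0.046, -0.705, 0.706, -0.052]
wrist_force: [9.1, -1.2, -2.5]
opening: 14.5
```

```bash
python3 - <<'E'
from h import *
st()
s,M=cur();v=s["eef_pos"][:2]-np.array((468.3,199));print(np.hypot(*v),np.arctan2(v[0],-v[1]))
ball()
E
```

```text
t 17.5 tcp [676.1 176.5 107. ] yaw -1.433 down [ 0.008  0.    -1.   ] j [ 0.16  0.61  1.41 -0.    1.12  1.59] F [ 9.1 -1.2 -2.5] op 14.5
209.06040095731288 1.4627367500097497
side ball centre [568.2 123.6 162.8] 46
side bar angle 1.404 1166
```

>>> {"fn": "send_rows", "kwargs": {"moves": "0.002 0 0 0;0.002 0 0 0;0.002 0 0 0;0.002 0 0 0;0.002 0 0 0;0.002 0 0 0;0.002 -0.03 0 0;0.002 -0.07 0 0;0.002 -0.11 0 0;0.002 -0.14 0 0;0.002 -0.14 0 0;0.002 -0.14 0 0", "hand": 1}}

```text
t: 18.75
eef_pos: [670.2, 175.9, 247.1]
eef_rot: [-0.048, 0.706, -0.705, 0.049]
wrist_force: [0.3, 0.3, 0.3]
opening: 85.6
```

```bash
python3 - <<'E'
from h import *
st();ball()
for cam in("top","side"):
    p,d=capture(cam);save(p,cam+"12")
    for r in silhouettes(cam,"block_1_center"):
            P=wpts(cam,r["pixels"],d)
            if r["confidence"]<.2 or len(P)<50: continue
            P=P[(P[:,2]>22)&(P[:,2]<40)]
            print(cam,round(r["confidence"],2),np.round(r["centre"]),len(P),P.mean(0).round(1),[np.round(x,1) for x in rect(P)])
E
```

```text
t 18.75 tcp [670.2 175.9 247.1] yaw -1.434 down [ 0.002  0.    -1.   ] j [0.16 0.48 1.27 0.   1.39 1.59] F [0.3 0.3 0.3] op 85.6
side ball centre [567.9 122.8 163.3] 52
side bar angle 1.401 1199
top 0.72 [343. 196.] 591 [ 586.1 -297.5   31.1] [array([ 586.9, -297.9]), array([110. ,  55.3]), np.float64(87.2)]
top 0.52 [235. 230.] 22 [473.2 148.2  28.1] [array([485.2,  92.4]), array([196.1, 106.8]), np.float64(77.8)]
side 0.98 [310. 210.] 383 [ 585.  -287.    30.2] [array([ 586.7, -294.1]), array([112.1,  56.3]), np.float64(87.7)]
side 0.61 [376. 169.] 0 [nan nan nan] [array([0., 0.]), array([0., 0.]), np.float64(0.0)]<stdin>:9: RuntimeWarning: Mean of empty slice.
  ret = um.true_divide(
```

View pics/top12.png

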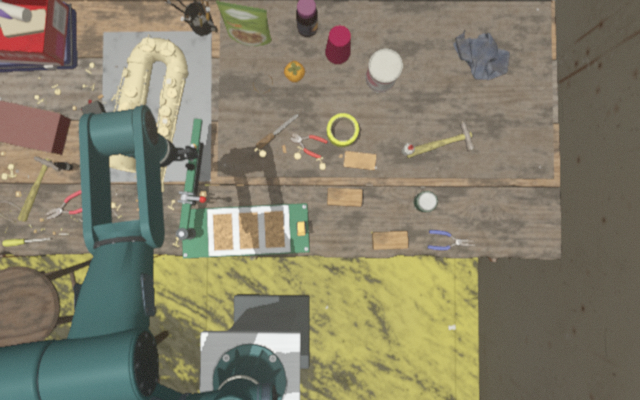

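```bash
python3 - <<'E'
from h import *
for cam in("top","side"):
    p,d=capture(cam);hsv=cv2.cvtColor(p,cv2.COLOR_RGB2HSV)
    P=np.zeros(d.shape+(3,));v,u=np.nonzero(d>0);P[v,u]=wpts(cam,d>0,d)
    cork=(hsv[...,1]>75)&(hsv[...,0]<25)&(abs(P[...,0]-478)<75)&(abs(P[...,1]-9)<140)&(P[...,2]<25)
    n,l,s,c=cv2.connectedComponentsWithStats(cork.astype(np.uint8))
    for i in range(1,n):
        if s[i,4]<150: continue
        q=np.argwhere(l==i)[:,::-1]; W=np.array([pix2w(cam,x,12) for x in q])
        print(cam,s[i,4],W.mean(0).round(1),[np.round(x,2) for x in rect(W)])
    w=(abs(P[...,0]-480)<60)&(P[...,1]<-360)&(P[...,1]>-560)&(P[...,2]>22)&(P[...,2]<42)
    Q=P[w];print(cam,"B",len(Q),[np.round(x,1) for x in rect(Q)],np.median(Q[:,2]))
p,d=capture("top");save(cv2.resize(p[180:260,170:480],None,fx=2.5,fy=2.5),"t13")
E
```

```text
top 607 [479.    8.8  12. ] [array([479.16,   8.71]), array([109.61,  54.79]), np.float64(0.92)]
top 615 [482.7 -73.3  12. ] [array([482.71, -73.09]), array([110.76,  57.04]), np.float64(3.53)]
top 577 [473.4  92.3  12. ] [array([472.31,  92.39]), array([109.28,  54.81]), np.float64(1.08)]
top B 601 [array([ 449.6, -443.1]), array([ 53.9, 108.9]), np.float64(0.6)] 31.20950622209575
side 548 [483.4 -72.5  12. ] [array([483.86, -72.89]), array([112.91,  54.44]), np.float64(3.3)]
side 668 [478.9  10.   12. ] [array([479.24,   9.39]), array([112.65,  55.53]), np.float64(3.09)]
side 666 [466.4  89.   12. ] [array([474.16,  92.62]), array([112.98,  56.53]), np.float64(3.45)]
side B 321 [array([ 450.5, -438.7]), array([ 54.9, 115.8]), np.float64(2.5)] 30.50389728881144
```

View pics/t13.png

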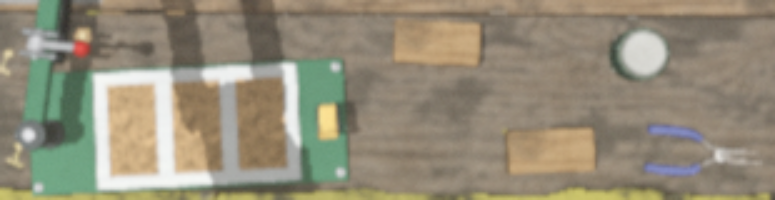

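```bash
python3 - <<'E'
from h import *
print(to(587,-298,240,-0.049))
E
```

```text
(array([0.1464, 0.0053, 0.4581]), np.float64(-1.385))
```

>>> {"fn": "send_rows", "kwargs": {"moves": "0.012 0 0.038 -0.12;0.024 0 0.076 -0.24;0.036 0 0.114 -0.36;0.048 0 0.152 -0.48;0.06 0 0.19 -0.6;0.072 0 0.228 -0.72;0.084 0 0.266 -0.84;0.1 0 0.304 -0.96;0.112 0 0.342 -1.08;0.124 0 0.38 -1.2;0.136 0 0.42 -1.32;0.146 0.005 0.458 -1.385;0.146 0.005 0.458 -1.385;0.146 0.005 0.458 -1.385;0.146 0.005 0.458 -1.385"}}

```text
t: 20.65
eef_pos: [587.8, -296.8, 241.1]
eef_rot: [-0.487, 0.512, -0.512, 0.488]
wrist_force: [0.2, -0.1, -0.0]
opening: 85.5
```

```bash
python3 - <<'E'
from h import *
st()
p,d=capture("wrist");save(p,"w14")
print(to(587,-298,40,-0.049))
for r in silhouettes("wrist","block_1_center"):
    print(r["confidence"],r["centre"])
    if r["confidence"]>.3:
        v,u=np.nonzero(r["pixels"]);Q=np.array([wray((a,b),32) for a,b in zip(u,v)]);print([np.round(x,2) for x in rect(Q)])
E
```

```text
t 20.65 tcp [ 587.8 -296.8  241.1] yaw -0.049 down [-0.     0.001 -1.   ] j [-0.57  0.44  1.36  0.    1.35 -0.52] F [ 0.2 -0.1 -0. ] op 85.5
(array([ 0.0016,  0.2013, -0.0008]), np.float64(0.001))
0.76 [318.4, 168.6]Traceback (most recent call last):
  File "<stdin>", line 8, in <module>
  File "h.py", line 32, in wray
    m=m or camera_model("wrist");K,R,t=m["K"],m["R"],m["t"]
           ~~~~~~~~~~~~^^^^^^^^^
ValueError: time passes only in moves, steps and waits
```

View pics/w14.png

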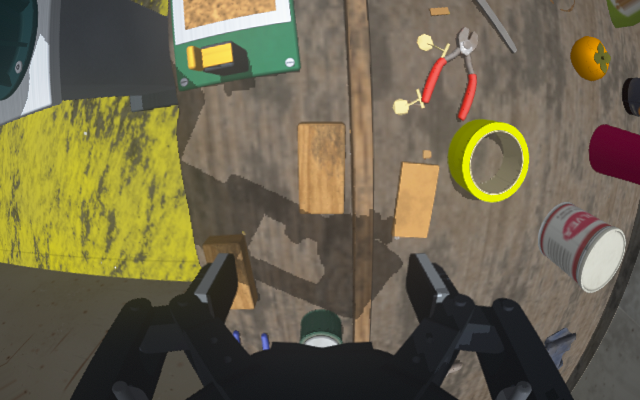

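>>> {"fn": "send_rows", "kwargs": {"moves": "0.001 0.04 0 0;0.001 0.08 0 0;0.001 0.12 0 0;0.001 0.16 0 0;0.001 0.19 0 0;0.001 0.21 0 0;0.001 0.222 0 0;0.001 0.232 0 0;0.001 0.232 0 0;0.001 0.232 0 0"}}

```text
t: 21.75
eef_pos: [588.4, -299.0, 10.2]
eef_rot: [0.488, -0.512, 0.513, -0.488]
wrist_force: [-0.3, 0.6, -0.3]
opening: 85.1
```

>>> {"fn": "send_rows", "kwargs": {"moves": "0 0 0 0;0 0 0 0;0 0 0 0;0 0 0 0;0 0 0 0;0 0 0 0;0 0 0 0;0 0 0 0", "hand": 0}}

```text
t: 22.55
eef_pos: [588.5, -299.3, 10.6]
eef_rot: [0.487, -0.511, 0.513, -0.488]
wrist_force: [-0.9, 0.2, 5.0]
opening: 53.7
```

```bash
python3 - <<'E'
from h import *
st()
p,d=capture("wrist");save(p,"w15")
E
```

```text
t 22.55 tcp [ 588.5 -299.3   10.6] yaw -0.049 down [ 0.002 -0.001 -1.   ] j [-0.58  0.68  1.56  0.    0.9  -0.53] F [-0.9  0.2  5. ] op 53.7
```

View pics/w15.png

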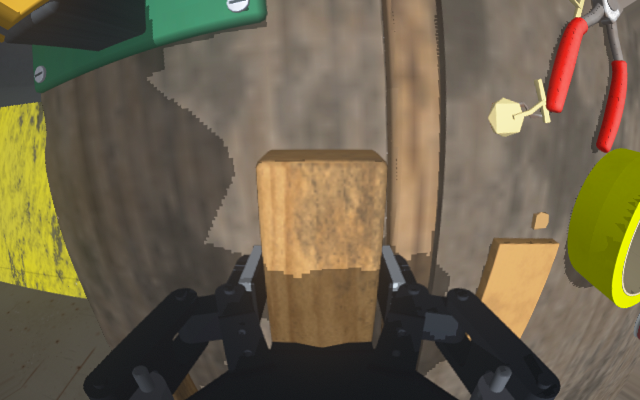

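```bash
python3 - <<'E'
from h import *
m=camera_model("wrist")
print(wray((262,160),32,m).round(1),wray((381,160),32,m).round(1),wray((321,151),0,m).round(1))
p,d=capture("top")
P=np.zeros(d.shape+(3,));v,u=np.nonzero(d>0);P[v,u]=wpts("top",d>0,d)
p2,d2=capture("wrist")
print([wp((321,y),d2,m).round(1) for y in (156,160,166,200)])
print(to(479,9,150,-1.515),to(483,-73,150,-1.515))
E
```

```text
[ 566.5 -241.8   32. ] [ 614.4 -244.2   32. ] [ 590.2 -244.9    0. ]
[array([ 590.3, -243.3,   22.2]), array([ 590.2, -243.6,   29.7]), array([ 590.1, -245.6,   31.8]), array([ 589.4, -259.9,   32.1])]
(array([-0.3026, -0.1394, -0.1245]), np.float64(1.466)) (array([-0.2209, -0.1394, -0.1165]), np.float64(1.466))
```

>>> {"fn": "send_rows", "kwargs": {"moves": "0 -0.03 0 0;0 -0.06 0 0;0 -0.1 0 0;0 -0.14 0 0;-0.02 -0.14 -0.01 0.1;-0.045 -0.14 -0.02 0.2;-0.07 -0.14 -0.03 0.3;-0.095 -0.14 -0.04 0.4;-0.12 -0.14 -0.05 0.52;-0.145 -0.14 -0.06 0.64;-0.17 -0.14 -0.07 0.76;-0.195 -0.14 -0.08 0.88;-0.22 -0.14 -0.09 1;-0.245 -0.14 -0.1 1.12;-0.265 -0.14 -0.11 1.24;-0.285 -0.14 -0.118 1.36;-0.302 -0.14 -0.124 1.466;-0.302 -0.14 -0.124 1.466;-0.302 -0.14 -0.124 1.466"}}

```text
t: 24.6
eef_pos: [478.8, 8.9, 149.6]
eef_rot: [0.021, -0.707, 0.707, -0.021]
wrist_force: [0.0, -0.8, -1.8]
opening: 53.4
```

```bash
python3 - <<'E'
from h import *
st()
p,d=capture("wrist");save(p,"w16")
print(to(479,9,23,-1.515))
E
```

```text
t 24.6 tcp [478.8   8.9 149.6] yaw -1.512 down [ 0.001 -0.    -1.   ] j [-0.13  0.28  1.86 -0.    0.99  1.39] F [ 0.  -0.8 -1.8] op 53.4
(array([ 1.000e-04,  1.266e-01, -5.000e-04]), np.float64(0.002))
```

View pics/w16.png

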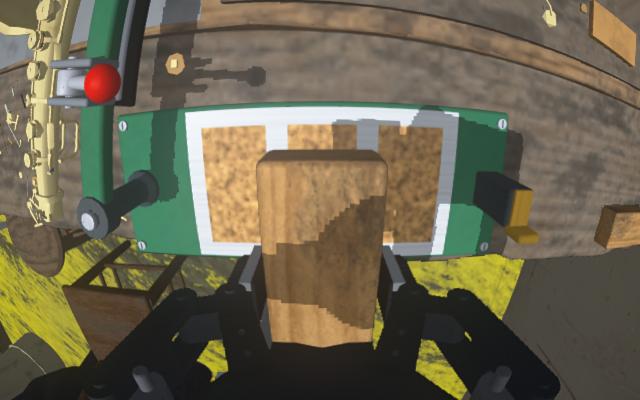

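>>> {"fn": "send_rows", "kwargs": {"moves": "0 0.03 0 0;0 0.06 0 0;0 0.085 0 0;0 0.1 0 0;0 0.112 0 0;0 0.119 0 0;0 0.124 0 0;0 0.126 0 0;0 0.126 0 0"}}

```text
t: 25.55
eef_pos: [479.0, 8.9, 23.6]
eef_rot: [-0.02, 0.707, -0.707, 0.02]
wrist_force: [-0.4, -0.1, -2.0]
opening: 53.8
```

```bash
python3 - <<'E'
from h import *
st()
p,d=capture("wrist");save(p,"w17")
E
```

```text
t 25.55 tcp [479.    8.9  23.6] yaw -1.515 down [ 0.001  0.    -1.   ] j [-0.13  0.49  1.97  0.    0.68  1.39] F [-0.4 -0.1 -2. ] op 53.8
```

View pics/w17.png

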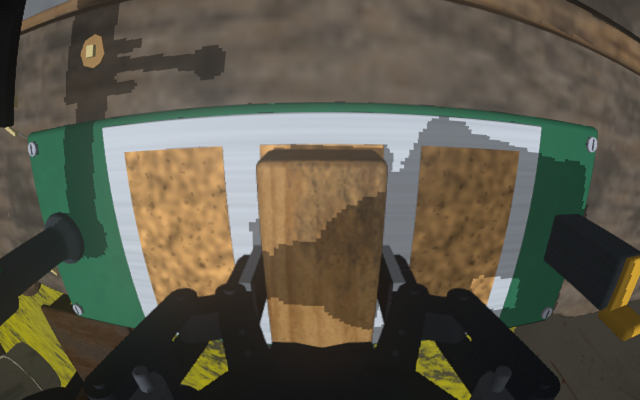

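>>> {"fn": "send_rows", "kwargs": {"moves": "0 0.001 0 0;0 0.001 0 0;0 0.001 0 0;0 0.001 0 0;0 0.001 0 0;0 0.001 0 0;0 -0.02 0 0;0 -0.05 0 0;0 -0.09 0 0;0 -0.13 0 0;0 -0.17 0 0;0 -0.2 0 0;0 -0.2 0 0", "hand": 0.82}}

```text
t: 26.9
eef_pos: [481.6, 8.6, 227.7]
eef_rot: [0.017, -0.706, 0.707, -0.023]
wrist_force: [1.1, 1.0, 0.6]
opening: 69.9
```

```bash
cat >> h.py <<'E'
def blocks():
  for cam in("top","side"):
    p,d=capture(cam)
    P=np.zeros(d.shape+(3,));v,u=np.nonzero(d>0);P[v,u]=wpts(cam,d>0,d)
    hsv=cv2.cvtColor(p,cv2.COLOR_RGB2HSV)
    w=(P[...,0]>400)&(P[...,0]<640)&(P[...,1]>-520)&(P[...,1]<130)&(P[...,2]>22)&(P[...,2]<54)&(hsv[...,0]<25)&(hsv[...,1]>60)
    n,l,s,c=cv2.connectedComponentsWithStats(w.astype(np.uint8))
    for i in range(1,n):
        if s[i,4]>200:
            Q=P[l==i];zz=np.median(Q[:,2]);Q=Q[Q[:,2]>zz-6];print(cam,"block",s[i,4],[np.round(x,1) for x in rect(Q)],"z",zz.round(1))
E
python3 - <<'E'
from h import *
st();blocks()
print(to(450,-441,240,0.02))
E
```

```text
t 26.9 tcp [481.6   8.6 227.7] yaw -1.515 down [ 0.009 -0.001 -1.   ] j [-0.13  0.19  1.77  0.    1.18  1.39] F [1.1 1.  0.6] op 69.9
top block 601 [array([ 449.7, -443. ]), array([ 53.9, 108.7]), np.float64(0.6)] z 30.9
top block 221 [array([446.1,   7. ]), array([41.1, 54.4]), np.float64(0.6)] z 43.1
side block 323 [array([ 450.3, -438.9]), array([ 55. , 115.9]), np.float64(2.6)] z 30.4
side block 920 [array([479.1,  12.4]), array([108.8,  60. ]), np.float64(5.0)] z 42.4
(array([ 0.0539, -0.0162,  0.4476]), np.float64(-1.535))
```

>>> {"fn": "send_rows", "kwargs": {"moves": "0.004 0 0.035 -0.12;0.008 0 0.07 -0.24;0.012 0 0.105 -0.36;0.016 0 0.14 -0.48;0.02 0 0.175 -0.6;0.024 0 0.21 -0.72;0.028 0 0.245 -0.84;0.032 0 0.28 -0.96;0.036 0 0.315 -1.08;0.04 0 0.35 -1.2;0.045 0 0.385 -1.32;0.05 0 0.42 -1.44;0.054 0 0.448 -1.535;0.054 0 0.448 -1.535;0.054 0 0.448 -1.535", "hand": 1}}

```text
t: 28.5
eef_pos: [448.7, -440.8, 220.9]
eef_rot: [-0.504, 0.497, -0.494, 0.505]
wrist_force: [0.6, -0.7, -0.4]
opening: 85.0
```

```bash
python3 - <<'E'
from h import *
st()
m=camera_model("wrist");p,d=capture("wrist");save(p,"w18")
for r in silhouettes("wrist","block_1_center"):
    print(r["confidence"],r["centre"])
    if r["confidence"]>.3:
        v,u=np.nonzero(r["pixels"]);Q=np.array([wray((a,b),32,m) for a,b in zip(u,v)]);print([np.round(x,2) for x in rect(Q)])
E
```

```text
t 28.5 tcp [ 448.7 -440.8  220.9] yaw 0.018 down [-0.002  0.004 -1.   ] j [-0.89  0.41  1.45  0.    1.28 -0.9 ] F [ 0.6 -0.7 -0.4] op 85.0
```

View pics/w18.png

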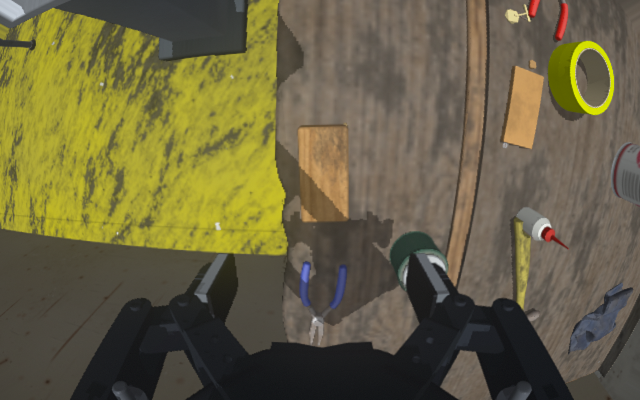

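```bash
python3 - <<'E'
from h import *
m=camera_model("wrist")
for uv in((301,127),(347,127),(300,220),(348,220)):print(wray(uv,32,m).round(1))
print(to(450,-441,11,.02))
E
```

```text
[ 425.4 -388.7   32. ]
[ 474.6 -387.7   32. ]
[ 424.4 -495.4   32. ]
[ 480.1 -494.4   32. ]
(array([0.0012, 0.2108, 0.0008]), np.float64(-0.001))
```

>>> {"fn": "send_rows", "kwargs": {"moves": "0.001 0.04 0.001 0;0.001 0.08 0.001 0;0.001 0.12 0.001 0;0.001 0.15 0.001 0;0.001 0.18 0.001 0;0.001 0.2 0.001 0;0.001 0.21 0.001 0;0.001 0.21 0.001 0;0.001 0.21 0.001 0"}}

```text
t: 29.5
eef_pos: [451.3, -442.3, 14.1]
eef_rot: [-0.505, 0.495, -0.495, 0.505]
wrist_force: [0.4, 0.2, 0.7]
opening: 85.5
```

>>> {"fn": "send_rows", "kwargs": {"moves": "0 0 0 0;0 0 0 0;0 0 0 0;0 0 0 0;0 0 0 0;0 0 0 0;0 0 0 0;0 0 0 0", "hand": 0}}

```text
t: 30.3
eef_pos: [451.5, -443.2, 14.9]
eef_rot: [0.505, -0.494, 0.496, -0.505]
wrist_force: [-0.9, -0.5, 5.7]
opening: 53.4
```

```bash
python3 - <<'E'
from h import *
st()
m=camera_model("wrist");p,d=capture("wrist");save(p,"w19")
print(to(483,-73,150,-1.515))
print([wp((321,y),d,m).round(1) for y in (156,160,166,200)])
E
```

```text
t 30.3 tcp [ 451.5 -443.2   14.9] yaw 0.02 down [ 0.002 -0.002 -1.   ] j [-0.89  0.65  1.62  0.    0.87 -0.91] F [-0.9 -0.5  5.7] op 53.4
(array([-0.3695, -0.1351,  0.0389]), np.float64(1.535))
[array([ 449.5, -388.8,   17.3]), array([ 449.5, -388.6,   28.1]), array([ 449.5, -390.4,   31.7]), array([ 449.8, -405.2,   31.9])]
```

View pics/w19.png

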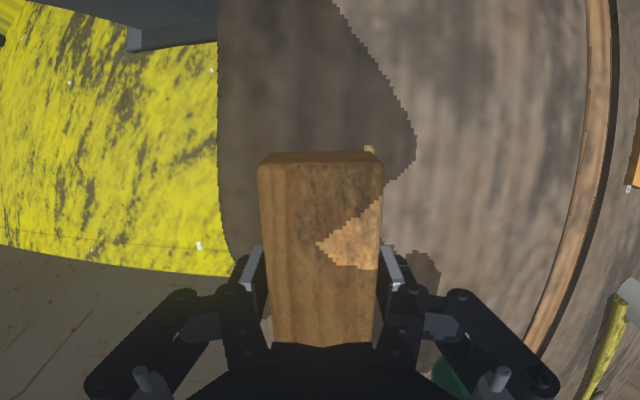

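>>> {"fn": "send_rows", "kwargs": {"moves": "0 -0.03 0 0;0 -0.07 0 0;0 -0.11 0 0;0 -0.135 0 0;-0.02 -0.135 0.002 0.1;-0.05 -0.135 0.005 0.22;-0.08 -0.135 0.008 0.34;-0.11 -0.135 0.012 0.46;-0.14 -0.135 0.015 0.58;-0.17 -0.135 0.018 0.7;-0.2 -0.135 0.021 0.82;-0.23 -0.135 0.024 0.94;-0.26 -0.135 0.027 1.06;-0.29 -0.135 0.03 1.18;-0.32 -0.135 0.033 1.3;-0.35 -0.135 0.037 1.42;-0.37 -0.135 0.039 1.535;-0.37 -0.135 0.039 1.535;-0.37 -0.135 0.039 1.535"}}

```text
t: 32.25
eef_pos: [482.4, -71.7, 148.7]
eef_rot: [0.021, -0.707, 0.707, -0.021]
wrist_force: [0.0, 0.4, -1.4]
opening: 53.6
```

```bash
python3 - <<'E'
from h import *
st()
p,d=capture("wrist");save(p,"w20")
print(to(483,-73,27,-1.515))
E
```

```text
t 32.25 tcp [482.4 -71.7 148.7] yaw -1.512 down [ 0.001 -0.001 -1.   ] j [-0.29  0.3   1.85 -0.    1.    1.22] F [ 0.   0.4 -1.4] op 53.6
(array([-0.0005,  0.1216,  0.0009]), np.float64(0.002))
```

View pics/w20.png

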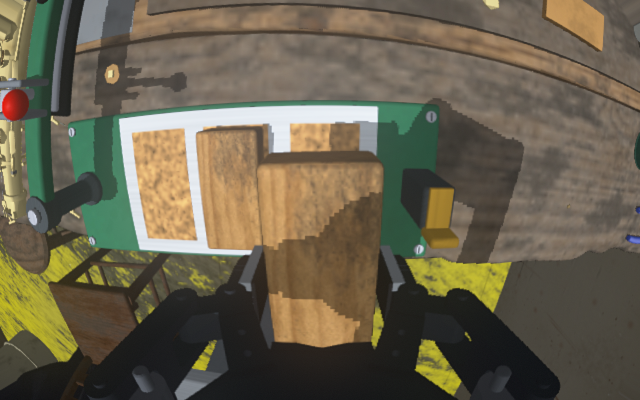

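>>> {"fn": "send_rows", "kwargs": {"moves": "0 0.03 0.001 0;0 0.06 0.001 0;0 0.085 0.001 0;0 0.1 0.001 0;0 0.11 0.001 0;0 0.117 0.001 0;0 0.121 0.001 0;0 0.121 0.001 0"}}

```text
t: 33.1
eef_pos: [482.8, -73.0, 27.5]
eef_rot: [0.02, -0.707, 0.707, -0.02]
wrist_force: [0.9, 0.3, -1.3]
opening: 53.3
```

```bash
python3 - <<'E'
from h import *
st()
p,d=capture("wrist");save(p,"w21")
E
```

```text
t 33.1 tcp [482.8 -73.   27.5] yaw -1.515 down [ 0.001 -0.    -1.   ] j [-0.29  0.49  1.95  0.    0.7   1.22] F [ 0.9  0.3 -1.3] op 53.3
```

View pics/w21.png

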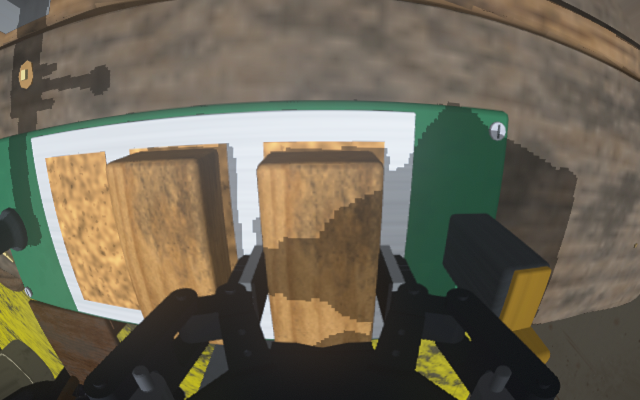

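>>> {"fn": "send_rows", "kwargs": {"moves": "0 0.001 0 0;0 0.001 0 0;0 0.001 0 0;0 0.001 0 0;0 0.001 0 0;0 0.001 0 0;0 -0.02 0 0;0 -0.05 0 0;0 -0.09 0 0;0 -0.13 0 0;0 -0.17 0 0;0 -0.2 0 0;0 -0.2 0 0", "hand": 0.8}}

```text
t: 34.45
eef_pos: [485.3, -73.5, 231.8]
eef_rot: [0.017, -0.706, 0.708, -0.023]
wrist_force: [1.3, 0.3, 0.5]
opening: 68.3
```

```bash
python3 - <<'E'
from h import *
st();blocks();ball()
p,d=capture("wrist");save(p,"w22")
print(to(500,175,240,-1.434),to(670,175,240,-1.434))
E
```

```text
t 34.45 tcp [485.3 -73.5 231.8] yaw -1.515 down [ 0.009 -0.002 -1.   ] j [-0.29  0.2   1.74  0.    1.19  1.22] F [1.3 0.3 0.5] op 68.3
side block 1694 [array([479.6, -29.4]), array([108.9, 143. ]), np.float64(2.4)] z 42.4
side ball centre [569.2 123.4 163.9] 49
side bar angle 1.401 1204
(array([-0.0324, -0.0139, -0.2459]), np.float64(-0.081)) (array([-0.2022, -0.0139, -0.2364]), np.float64(-0.081))
```

View pics/w22.png

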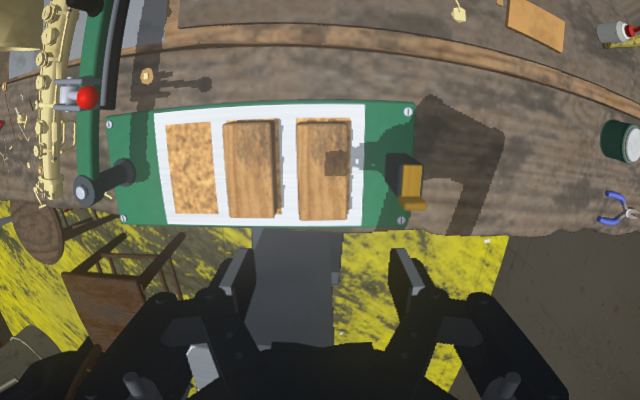

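>>> {"fn": "send_rows", "kwargs": {"moves": "-0.03 -0.014 -0.035 -0.02;-0.06 -0.014 -0.07 -0.04;-0.09 -0.014 -0.105 -0.06;-0.12 -0.014 -0.14 -0.08;-0.15 -0.014 -0.175 -0.081;-0.18 -0.014 -0.21 -0.081;-0.203 -0.014 -0.237 -0.081;-0.203 -0.014 -0.237 -0.081;-0.203 -0.014 -0.237 -0.081", "hand": 1}}

```text
t: 35.55
eef_pos: [670.8, 175.6, 238.7]
eef_rot: [0.05, -0.705, 0.706, -0.047]
wrist_force: [-0.2, -0.0, -0.5]
opening: 85.6
```

```bash
python3 - <<'E'
from h import *
st();blocks()
p,d=capture("wrist");save(p,"w23")
p,d=capture("top");save(p,"t23")
print(to(672,176.5,106.5,None))
E
```

```text
t 35.55 tcp [670.8 175.6 238.7] yaw -1.433 down [-0.004 -0.001 -1.   ] j [ 0.16  0.49  1.28 -0.    1.38  1.59] F [-0.2 -0.  -0.5] op 85.6
top block 601 [array([479.4,   7.7]), array([109. ,  52.3]), np.float64(2.9)] z 43.1
top block 594 [array([482.4, -73.8]), array([108.7,  53.4]), np.float64(3.7)] z 43.3
side block 1672 [array([479. , -28.4]), array([108.4, 142. ]), np.float64(1.5)] z 42.4
(array([-0.0014,  0.1344, -0.0023]), 0)
```

View pics/w23.png

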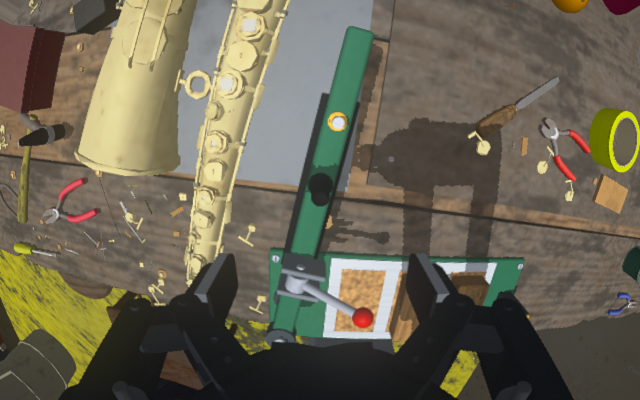

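View pics/t23.png

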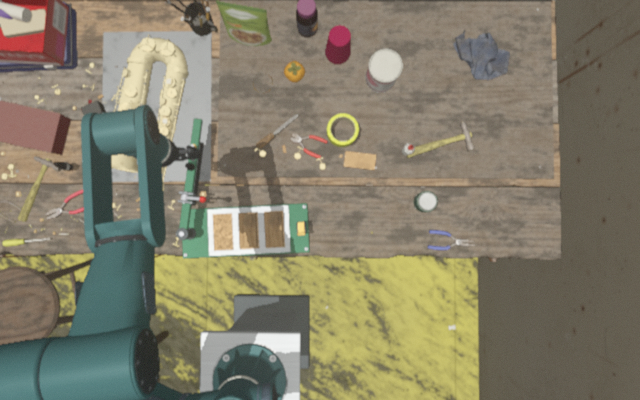

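>>> {"fn": "send_rows", "kwargs": {"moves": "-0.001 0.04 -0.002 0;-0.001 0.08 -0.002 0;-0.001 0.1 -0.002 0;-0.001 0.12 -0.002 0;-0.001 0.132 -0.002 0;-0.001 0.132 -0.002 0;-0.001 0.132 -0.002 0"}}

```text
t: 36.45
eef_pos: [672.9, 177.0, 110.2]
eef_rot: [-0.048, 0.706, -0.705, 0.048]
wrist_force: [0.7, 0.6, 0.1]
opening: 85.2
```

>>> {"fn": "send_rows", "kwargs": {"moves": "0 0 0 0;0 0 0 0;0 0 0 0;0 0 0 0;0 0 0 0;0 0 0 0;0 0 0 0;0 0 0 0;0 0 0 0", "hand": 0}}

```text
t: 37.35
eef_pos: [672.9, 177.4, 109.9]
eef_rot: [-0.048, 0.705, -0.705, 0.049]
wrist_force: [-0.5, -0.4, 5.0]
opening: 14.4
```

```bash
python3 - <<'E'
from h import *
st()
s,M=cur();p0=s["eef_pos"];H=np.array((468.3,199))
v=p0[:2]-H;r=np.hypot(*v);th0=np.arctan2(v[0],-v[1]);print("r",r,"th0",th0)
for th in np.r_[np.arange(th0,.06,-.06),.058,.05]:
    rr=r+(205.3-r)*min(1,(th0-th)/.3)
    q=H+rr*np.array([np.sin(th),-np.cos(th)])
    print(round(th,2),to(q[0],q[1],p0[2],None,p0)[0].round(3))
p,d=capture("wrist");save(p,"w24")
E
```

```text
t 37.35 tcp [672.9 177.4 109.9] yaw -1.434 down [ 0.001  0.    -1.   ] j [ 0.16  0.61  1.41 -0.    1.13  1.59] F [-0.5 -0.4  5. ] op 14.4
r 205.710322473186 th0 1.4655895452199899
1.47 [0. 0. 0.]
1.41 [0.003 0.    0.012]
1.35 [0.008 0.    0.024]
1.29 [0.012 0.    0.035]
1.23 [0.018 0.    0.046]
1.17 [0.024 0.    0.057]
1.11 [0.03  0.    0.067]
1.05 [0.038 0.    0.077]
0.99 [0.046 0.    0.086]
0.93 [0.054 0.    0.095]
0.87 [0.063 0.    0.104]
0.81 [0.072 0.    0.112]
0.75 [0.082 0.    0.119]
0.69 [0.093 0.    0.126]
0.63 [0.103 0.    0.132]
0.57 [0.114 0.    0.137]
0.51 [0.126 0.    0.142]
0.45 [0.137 0.    0.146]
0.39 [0.149 0.    0.15 ]
0.33 [0.161 0.    0.152]
0.27 [0.173 0.    0.154]
0.21 [0.186 0.    0.156]
0.15 [0.198 0.    0.156]
0.09 [0.21  0.    0.156]
0.06 [0.216 0.    0.155]
0.05 [0.218 0.    0.155]
```

View pics/w24.png

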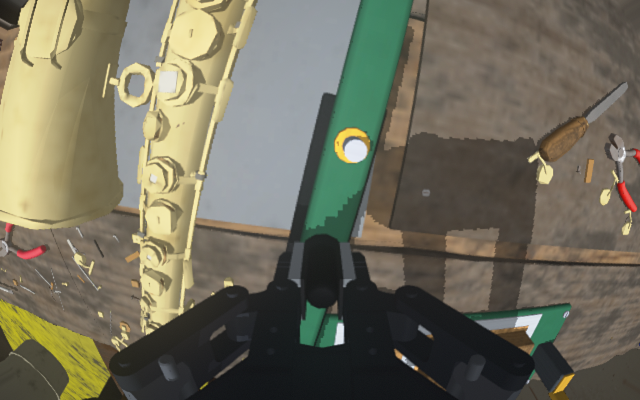

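>>> {"fn": "send_rows", "kwargs": {"moves": "0.003 0 0.012 0;0.008 0 0.024 0;0.012 0 0.035 0;0.018 0 0.046 0;0.024 0 0.057 0;0.03 0 0.067 0;0.038 0 0.077 0;0.046 0 0.086 0;0.054 0 0.095 0;0.063 0 0.104 0;0.072 0 0.112 0;0.082 0 0.119 0;0.093 0 0.126 0;0.103 0 0.132 0;0.114 0 0.137 0;0.126 0 0.142 0;0.137 0 0.146 0;0.137 0 0.146 0"}}

```text
t: 39.2
eef_pos: [555.0, 12.6, 109.7]
eef_rot: [0.048, -0.705, 0.706, -0.048]
wrist_force: [1.2, -0.3, 8.1]
opening: 14.2
```

```bash
python3 - <<'E'
from h import *
st()
s,M=cur();p0=s["eef_pos"];H=np.array((468.3,199))
v=p0[:2]-H;print(np.hypot(*v),np.arctan2(v[0],-v[1]))
ball()
E
```

```text
t 39.2 tcp [555.   12.6 109.7] yaw -1.435 down [-0.001 -0.001 -1.   ] j [-0.1   0.44  1.74 -0.    0.97  1.33] F [ 1.2 -0.3  8.1] op 14.2
205.64028247821437 0.4354872085971182
side ball centre [454.4  72.7 162.7] 59
side bar angle 0.355 328
```

>>> {"fn": "send_rows", "kwargs": {"moves": "0.012 0 0.004 0;0.024 0 0.006 0;0.036 0 0.008 0;0.049 0 0.01 0;0.06 0 0.01 0;0.068 0 0.01 0;0.074 0 0.01 0;0.079 0 0.009 0;0.079 0 0.009 0"}}

```text
t: 40.15
eef_pos: [479.5, -6.2, 109.6]
eef_rot: [0.048, -0.705, 0.706, -0.049]
wrist_force: [2.6, 1.4, 6.1]
opening: 14.1
```

```bash
python3 - <<'E'
from h import *
st()
s,M=cur();p0=s["eef_pos"];H=np.array((468.3,199))
v=p0[:2]-H;print(np.hypot(*v),np.arctan2(v[0],-v[1]))
ball()
p,d=capture("wrist");save(p,"w25")
E
```

```text
t 40.15 tcp [479.5  -6.2 109.6] yaw -1.434 down [ 0.001 -0.001 -1.   ] j [-0.16  0.34  1.9  -0.    0.89  1.28] F [2.6 1.4 6.1] op 14.1
205.52386666638705 0.05434284340603974
side ball centre [409.6  86.2 163. ] 60
side bar angle -0.008 461
```

View pics/w25.png

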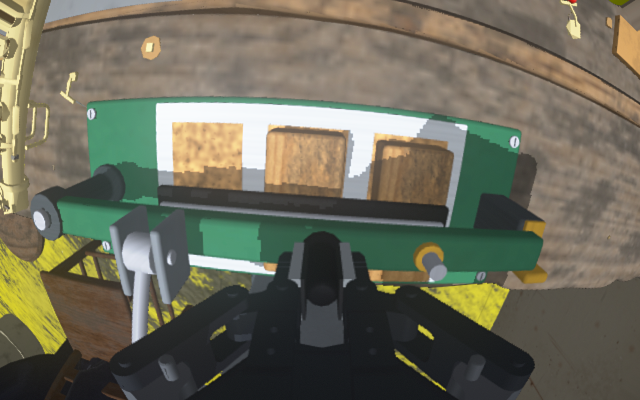

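>>> {"fn": "send_rows", "kwargs": {"moves": "0.003 0 0 0;0.006 0 0 0;0.006 0 0 0"}}

```text
t: 40.55
eef_pos: [479.5, -6.3, 109.8]
eef_rot: [-0.044, 0.706, -0.705, 0.052]
wrist_force: [19.2, 7.0, -11.3]
opening: 14.4
```

>>> {"fn": "send_rows", "kwargs": {"moves": "-0.006 0 0 0;-0.006 0 0 0;-0.006 0 0 0;-0.006 0 0 0;-0.006 0 0 0;-0.006 0 0 0;-0.006 -0.03 0 0;-0.006 -0.07 0 0;-0.006 -0.11 0 0;-0.006 -0.14 0 0;-0.006 -0.14 0 0", "hand": 1}}

```text
t: 41.65
eef_pos: [482.6, -6.1, 253.8]
eef_rot: [0.045, -0.705, 0.706, -0.051]
wrist_force: [1.4, -0.1, -0.8]
opening: 85.6
```

```bash
python3 - <<'E'
from h import *
st();ball()
print(to(410.5,85.5,245,-1.516))
E
```

```text
t 41.65 tcp [482.6  -6.1 253.8] yaw -1.434 down [ 0.009 -0.001 -1.   ] j [-0.16  0.16  1.73 -0.    1.24  1.28] F [ 1.4 -0.1 -0.8] op 85.6
side ball centre [409.7  85.1 162.6] 56
side bar angle -0.011 501
(array([ 0.0575,  0.0065, -0.1001]), np.float64(0.082))
```

>>> {"fn": "send_rows", "kwargs": {"moves": "0.02 0 -0.035 0.03;0.04 0 -0.07 0.06;0.058 0.006 -0.1 0.082;0.058 0.006 -0.1 0.082;0.058 0.006 -0.1 0.082"}}

```text
t: 42.2
eef_pos: [407.5, 85.8, 242.3]
eef_rot: [0.021, -0.707, 0.707, -0.019]
wrist_force: [0.4, 0.2, 0.2]
opening: 85.3
```

```bash
python3 - <<'E'
from h import *
st()
m=camera_model("wrist");p,d=capture("wrist");save(p,"w26");hsv=cv2.cvtColor(p,cv2.COLOR_RGB2HSV)
r=((hsv[...,0]<8)|(hsv[...,0]>172))&(hsv[...,1]>130);r[:,:270]=0;r[:,370:]=0;r[:150]=0
c=np.argwhere(r).mean(0)[::-1];print(c,r.sum())
b=wray(c,162,m);print(b.round(1));print(to(b[0],b[1],142,-1.516),to(410.4,85.7,142,-1.516))
print("knob top",wp((440,125),d,m))
E
```

```text
t 42.2 tcp [407.5  85.8 242.3] yaw -1.514 down [-0.002 -0.    -1.   ] j [ 0.04  0.08  1.86 -0.    1.2   1.56] F [0.4 0.2 0.2] op 85.3
[323.05040323 204.21169355] 496
[408.2  85.1 162. ]
(array([0.0003, 0.1007, 0.0002]), np.float64(0.001)) (array([-0.0019,  0.1007, -0.0003]), np.float64(0.001))
knob top [474.81907154  -6.97505209 142.13305128]
```

View pics/w26.png

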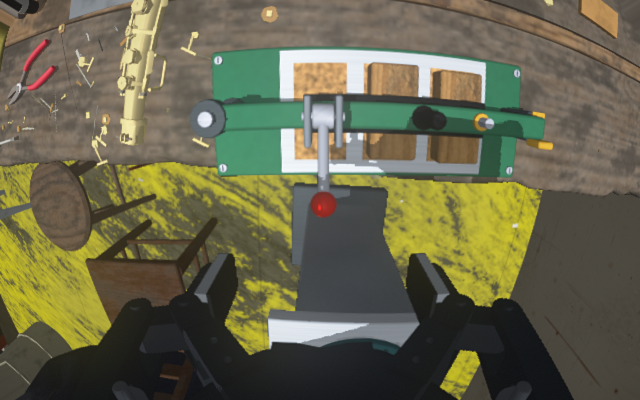

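>>> {"fn": "send_rows", "kwargs": {"moves": "-0.001 0.03 0 0;-0.001 0.06 0 0;-0.001 0.08 0 0;-0.001 0.1 0 0;-0.001 0.1 0 0;-0.001 0.1 0 0"}}

```text
t: 42.85
eef_pos: [410.2, 85.0, 143.2]
eef_rot: [0.019, -0.707, 0.707, -0.019]
wrist_force: [-0.8, 0.0, 0.6]
opening: 85.6
```

>>> {"fn": "send_rows", "kwargs": {"moves": "0 0 0 0;0 0 0 0;0 0 0 0;0 0 0 0;0 0 0 0;0 0 0 0;0 0 0 0;0 0 0 0;0 0 0 0", "hand": 0}}

```text
t: 43.75
eef_pos: [409.6, 84.9, 143.5]
eef_rot: [0.02, -0.706, 0.707, -0.02]
wrist_force: [-1.2, -6.5, 3.3]
opening: 16.4
```

```bash
python3 - <<'E'
from h import *
st()
p,d=capture("wrist");save(p,"w27")
E
```

```text
t 43.75 tcp [409.6  84.9 143.5] yaw -1.515 down [ 0.    -0.001 -1.   ] j [ 0.04  0.21  1.99 -0.    0.94  1.56] F [-1.2 -6.5  3.3] op 16.4
```

View pics/w27.png

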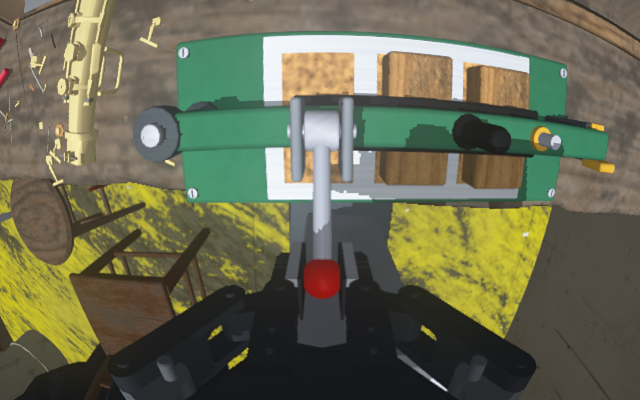

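>>> {"fn": "send_rows", "kwargs": {"moves": "0.002 0.003 0 0;0.004 0.0065 0 0;0.0055 0.01 0 0;0.007 0.0135 0 0;0.008 0.017 0 0;0.009 0.021 0 0;0.01 0.028 0 0;0.011 0.035 0 0;0.011 0.043 0 0;0.01 0.05 0 0;0.009 0.058 0 0;0.007 0.065 0 0;0.006 0.067 0 0;0.006 0.067 0 0"}}

```text
t: 45.2
eef_pos: [407.9, 84.8, 77.0]
eef_rot: [0.017, -0.707, 0.707, -0.022]
wrist_force: [5.8, -6.9, -0.1]
opening: 16.3
```

```bash
python3 - <<'E'
from h import *
st();ball()
p,d=capture("wrist");save(p,"w28")
E
```

```text
t 45.2 tcp [407.9  84.8  77. ] yaw -1.517 down [ 0.007 -0.    -1.   ] j [ 0.04  0.33  2.07 -0.    0.74  1.56] F [ 5.8 -6.9 -0.1] op 16.3
side ball centre [396.1  87.3 108.5] 15
side bar angle -0.0 332
```

View pics/w28.png

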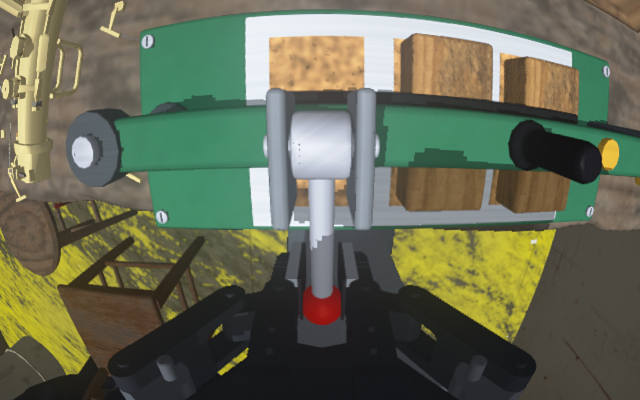

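>>> {"fn": "send_rows", "kwargs": {"moves": "0.002 0.002 0 0;0.002 0.004 0 0;0.002 0.006 0 0;0.002 0.006 0 0"}}

```text
t: 45.7
eef_pos: [409.4, 84.8, 72.2]
eef_rot: [0.014, -0.707, 0.707, -0.024]
wrist_force: [9.2, -6.7, 3.8]
opening: 16.8
```

```bash
python3 - <<'E'
from h import *
st();ball()
E
```

```text
t 45.7 tcp [409.4  84.8  72.2] yaw -1.517 down [ 0.014 -0.    -1.   ] j [ 0.04  0.34  2.08 -0.    0.71  1.56] F [ 9.2 -6.7  3.8] op 16.8
side ball centre [397.1  87.9 106.1] 12
side bar angle 0.01 336
```

>>> {"fn": "send_rows", "kwargs": {"moves": "-0.004 -0.002 0 0;-0.004 -0.002 0 0;-0.004 -0.002 0 0;-0.004 -0.002 0 0;-0.004 -0.002 0 0;-0.004 -0.002 0 0;-0.004 -0.03 0 0;-0.004 -0.07 0 0;-0.004 -0.11 0 0;-0.004 -0.15 0 0;-0.004 -0.17 0 0;-0.004 -0.17 0 0", "hand": 1}}

```text
t: 46.95
eef_pos: [407.7, 85.6, 243.3]
eef_rot: [-0.017, 0.707, -0.707, 0.022]
wrist_force: [0.1, 0.4, -0.5]
opening: 85.6
```

```bash
python3 - <<'E'
from h import *
st();ball()
m=camera_model("wrist");p,d=capture("wrist");save(p,"w29");hsv=cv2.cvtColor(p,cv2.COLOR_RGB2HSV)
r=((hsv[...,0]<8)|(hsv[...,0]>172))&(hsv[...,1]>130);r[:,:270]=0;r[:,370:]=0;r[:150]=0
c=np.argwhere(r).mean(0)[::-1];print(c,r.sum(),"surf",wp(c,d,m).round(1))
for z in(97,103):print(wray(c,z,m).round(1))
p,d=capture("side");save(cv2.resize(p[205:360,240:400],None,fx=4,fy=4)[:600],"s29")
E
```

```text
t 46.95 tcp [407.7  85.6 243.3] yaw -1.516 down [ 0.007  0.    -1.   ] j [0.04 0.07 1.87 0.   1.2  1.56] F [ 0.1  0.4 -0.5] op 85.6
side ball centre [402.2  86.7 101.9] 48
side bar angle -0.003 410
[322.46619217 192.28469751] 281 surf [401.8  84.8 110.8]
[397.6  84.6  97. ]
[399.5  84.7 103. ]
```

View pics/w29.png

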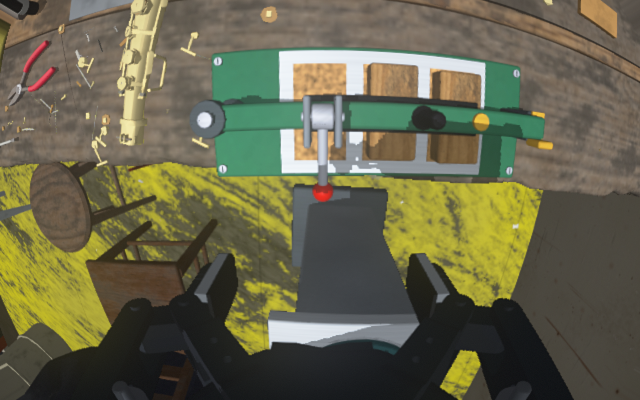

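View pics/s29.png

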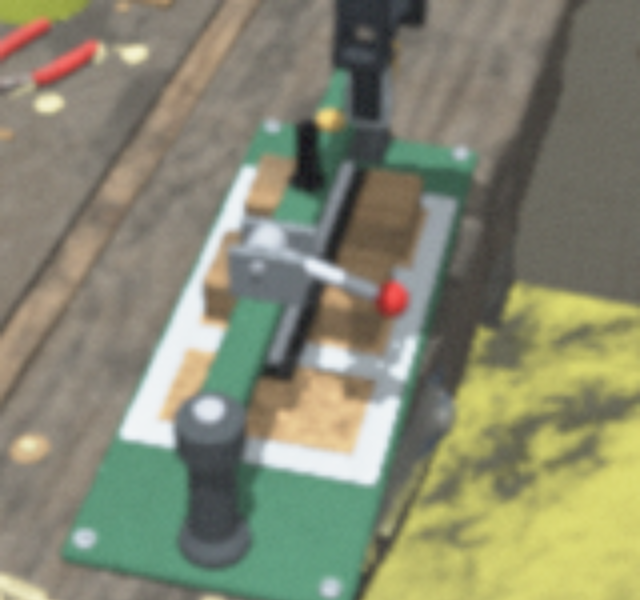

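```bash
python3 - <<'E'
from h import *
print(to(402.5,85.2,120))
E
```

```text
(array([0.0022, 0.1194, 0.    ]), 0)
```

>>> {"fn": "send_rows", "kwargs": {"moves": "0.004 0 0 0;0.004 0 0 0;0.004 0 0 0;0.004 0 0 0;0.004 0 0 0;0.004 0 0 0;0.004 0.04 0 0;0.004 0.08 0 0;0.004 0.11 0 0;0.004 0.12 0 0;0.004 0.12 0 0;0.004 0.12 0 0", "hand": 0}}

```text
t: 48.3
eef_pos: [402.6, 85.2, 121.2]
eef_rot: [-0.019, 0.707, -0.707, 0.02]
wrist_force: [0.8, -0.2, 0.1]
opening: -0.1
```

```bash
python3 - <<'E'
from h import *
st()
p,d=capture("wrist");save(p,"w30")
print(to(402.5,85.2,112))
E
```

```text
t 48.3 tcp [402.6  85.2 121.2] yaw -1.516 down [ 0.001  0.    -1.   ] j [0.04 0.24 2.03 0.   0.87 1.56] F [ 0.8 -0.2  0.1] op -0.1
(array([0.0005, 0.0096, 0.    ]), 0)
```

View pics/w30.png

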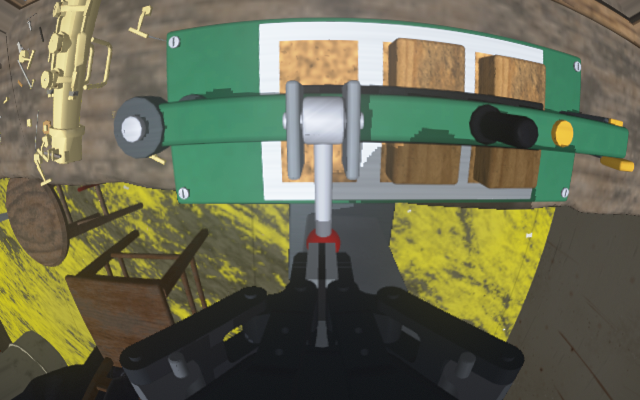

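>>> {"fn": "send_rows", "kwargs": {"moves": "0 0.004 0 0;0 0.008 0 0;0 0.01 0 0;0 0.012 0 0;0 0.012 0 0;0 0.012 0 0"}}

```text
t: 48.95
eef_pos: [402.1, 85.2, 108.5]
eef_rot: [-0.019, 0.707, -0.707, 0.02]
wrist_force: [2.0, 0.3, 2.5]
opening: -0.0
```

>>> {"fn": "send_rows", "kwargs": {"moves": "0 0.001 0 0;0 0.002 0 0;0 0.003 0 0;0 0.003 0 0;0 0.003 0 0"}}

```text
t: 49.45
eef_pos: [402.6, 85.2, 106.3]
eef_rot: [-0.019, 0.707, -0.707, 0.02]
wrist_force: [-1.2, 0.2, 14.7]
opening: 0.2
```

>>> {"fn": "send_rows", "kwargs": {"moves": "0 0.001 0 0;0 0.002 0 0;0 0.002 0 0;0 0.002 0 0"}}

```text
t: 49.85
eef_pos: [402.8, 85.2, 105.5]
eef_rot: [0.018, -0.707, 0.707, -0.02]
wrist_force: [-4.5, -0.4, 34.6]
opening: 0.4
```

At the stop (force rises sharply). Retreat well clear and check.

>>> {"fn": "send_rows", "kwargs": {"moves": "0 -0.01 0 0;0 -0.04 0 0;0 -0.08 0 0;0 -0.12 0 0;-0.0 -0.15 0.04 0;0 -0.18 0.08 0;0 -0.18 0.13 0;0 -0.18 0.18 0;-0.02 -0.18 0.23 0;-0.04 -0.18 0.28 0;-0.06 -0.18 0.33 0;-0.06 -0.18 0.33 0;-0.06 -0.18 0.33 0"}}

```text
t: 51.15
eef_pos: [479.4, -242.3, 282.1]
eef_rot: [-0.019, 0.707, -0.706, 0.018]
wrist_force: [-1.3, 0.8, -0.2]
opening: -0.4
```

```bash
python3 - <<'E'
from h import *
st();ball();ball("top");blocks()
p,d=capture("side");save(cv2.resize(p[140:360,240:400],None,fx=2.7,fy=2.7),"s31")
p,d=capture("top");save(p,"t31")
E
```

```text
t 51.15 tcp [ 479.4 -242.3  282.1] yaw -1.518 down [-0.002  0.001 -1.   ] j [-0.6   0.23  1.57  0.    1.35  0.92] F [-1.3  0.8 -0.2] op -0.4
side ball centre [404.7  85.3  97.5] 42
side bar angle -0.006 538
top ball centre [403.   84.5 100.1] 14
top bar angle 0.003 267
top block 201 [array([514. ,   9.7]), array([37.8, 51.5]), np.float64(1.8)] z 43.2
top block 206 [array([448.4, -76.5]), array([37.9, 50.9]), np.float64(0.6)] z 43.9
side block 412 [array([444.5, -41.7]), array([ 37.9, 117.5]), np.float64(1.9)] z 42.5
```

View pics/s31.png

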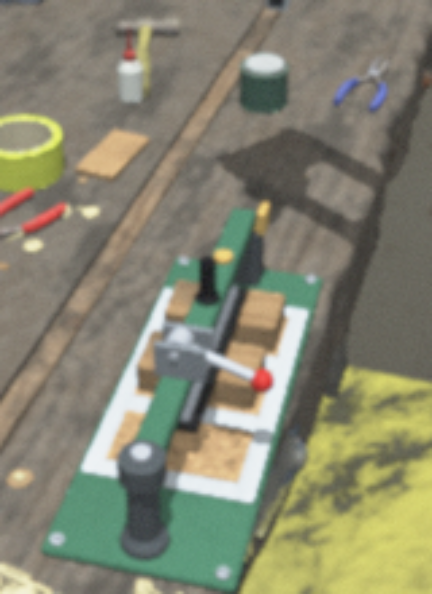

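View pics/t31.png

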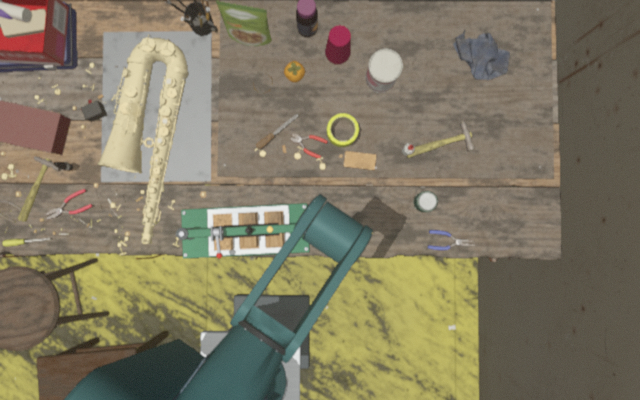

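```bash
python3 -c "
from plant import *
print(job_done())"
```

```text
the job is handed in; nothing more can be done
None
```

I loaded the press and handed the job in at about 51 s of the 210 s allowed. No verdict is reported.

**What I did**
- I lifted the lever to its stop. The first pinch slipped off the ball, so I gripped it again and finished the lift.
- I swung the bar open to about 1.40 rad with the foot raised.
- Only two blocks were there. One had been knocked aside before I reached it, so I measured it again. They went on the middle and right pads.
- I swung the bar back to its stop in the catch, lowered the lever and let go. The pinch left the lever at about 0.07 rad, so I pushed the ball down with shut fingers until the force rose sharply at the stop. Then I moved the arm clear.

**Last checks**

| Check | Result | Limit |
|---|---|---|
| Bar angle | about 0.00 rad (side −0.006, top +0.003) | under 0.06 rad |
| Ball height | side 97.5 mm, top 100.1 mm; 97 mm is fully down | about 106 mm (lever 0.12 rad) |
| Blocks to pad centres, before closing | within about 2 mm | 15 mm |
| Blocks from square, before closing | about 0.01 rad | 0.15 rad |

- **Blocks after closing:** only the ends showing beside the bar could be seen. They looked unmoved.
- **Foot pressure:** I could not measure it directly. I inferred it from the lever being at its stop.
- **Bystanders:** the tin, pliers and cork sheet looked unmoved in the last pictures. I did not measure them again.

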